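# Load and tighten one clamp of the glue-up carousel

## Robot

A 6-joint arm with a two-finger parallel gripper is mounted at the origin on the work surface. World frame = base frame: x ahead of the robot, y to its left, z up, the work surface at z = 0. Lengths are in mm, angles in rad, forces in N, time in s.
With the tool pointing down it reaches from about 275 to 750 mm from the base axis. Payload 10.2 kg.
Tool frame: the origin (TCP) lies midway between the tips of the shut fingers; the grasp point (between the pads) lies 19 mm behind it (manip.pinch_z is the z of the grasp point in the tool frame, in mm); z points along the fingers, y is the direction in which the jaws open and shut (so a half turn about z gives the same grasp; the last joint's range is limited). The gripper opens to 88 mm and grips with 3 to 60 N. Pads are 18 mm wide; open, the fingers measure 123 mm over their backs; the gripper's body (75 mm by 187 mm) begins 45 mm behind the grasp point.
Start: joints at [-1.395, 0.313, 1.498, -0, 1.331, -0.223], TCP at [203.852, -483.813, 205.32] pointing down, gripper open.
Joint ranges: [-2.94, 2.94], [-0.97, 2.17], [0.19, 2.56], [-1.23, 4.37], [0.02, 3.11], [-2.88, 2.88]. Speed limits (rad/s): [2.39, 2.39, 3.01, 3.14, 3.14, 3.14].

## Interface

Orientations are given as a unit quaternion [w, x, y, z].
In Python, from workcell import manip, viewer gives the robot as it stands.
- The arm moves only by the tool carry_out, never from a script. Its argument "steps" is a list of rows, each an object of numbers: "dx", "dy", "dz": the shift along the tool's x, y, z as a fraction of full scale; "rx", "ry", "rz": the turn, a rotation vector about the tool's x, y, z as a fraction of full scale; "jaw": the gripper's target within -1 to 1 (fully open at 1, half-way at 0, shut at -1). A call has 1 to 10 rows; each row shifts and turns the pose as measured when the row begins, along the tool's axes as they then stand; what a row does not reach is not made up. Full scale, the value 1, is 0.6 m for a shift and 180 degrees for a turn. A row lasts 1/8 s, in which the tool goes at most 62.5 mm and 10.7 degrees, less where a joint would pass 70% of its speed; a pose out of reach is approached as far as the arm can. A call with a number of a shift or a turn outside -1 to 1 is refused whole. A call with a gripper value outside its range is refused whole. The fingers move at their own pace and stop on an object; "grip_force" is the grip in N (left out, the last holds). Time passes only in rows, so rows that do not move let the fingers close. It gives the time, the measured TCP pose, the force and the opening at its end, in the units of the state.
- manip.observe(): the state, without advancing time (a new reading comes with each control period).
- viewer.capture(name): name is "scene" or "top"; returns a dict with "img" (400x640x3 uint8, red, green, blue), "camera_matrix" (3x3 intrinsics, pixels), "D" ([k1, k2, p1, p2, k3] as OpenCV has them; the pictures are not rectified), "position" and "attitude" of the camera in the world. Camera axes: x right, y down, z forward; pixel columns grow to the right and rows downward; lengths in mm; the calibration is good to about 2 mm. A picture is of the moment at which its call begins. There is no depth.
- manip.sign_off(): hands the job in, once; it reports no verdict.
The state is a dict: "clock": time; "joint_pos": joint angles; "dq": joint speeds; "joint_torque": joint torques, N m; "tcp_pos": TCP position; "tool_rot": TCP orientation; "contact_force": force on the tool from outside, world axes, zero at the start; "torque": the same for the moment, N m; "opening": finger opening in mm.
Only numpy, scipy, OpenCV 4.12 (cv2) and the standard library are available. Lean on these libraries where they do the work, as an engineer would, in place of code of your own. Each camera call takes 0.05 s, during which the arm holds its last target. There are 200 camera calls.

## Task

Turn the glue-up carousel one click clockwise (seen from above) so that its empty clamp faces the front, and there lay all the loose slats from the mat in it as one squared stack between the guide pins, inner ends up against the stop. Tighten its knob until the foot just touches the stack and then half a turn more, never much beyond that since over-squeezing starves the joint of glue; then turn the carousel one more click clockwise, so that the next finished blank is at the front. Leave the other things on the bench where they are.

Things in the scene. Friction and masses are not known exactly. Their poses are not given: they have to be found in the camera images.
- carousel: fixed round wooden base of the glue-up carousel, 280 mm across; origin on the bench under the carousel's upright axis; its -x axis points to its front (side with a small brass pointer, facing the robot)
- hub (a point): centre of the top of the carousel's plywood platter (360 mm across, 54 mm above the bench). It carries four alike grey C-clamps, 90 degrees apart, opening outward, and four upright turning pegs half-way between them. Three clamps are closed on finished stacks, which stick out to 238 mm from the axis; one is empty and open
- platter (a joint): turn of the platter, rad, growing clockwise seen from above; 0 at the start, when a closed clamp is at the front and the empty one a quarter turn away, on the robot's right. A spring detent clicks in at every quarter turn (0, pi/2, pi..): it holds with about 0.8 N m and pulls in from 3 degrees either side; between clicks 0.2 N m turns it and it stays where left
- bay (a point): middle of the empty clamp's wooden bed, riding on the platter: on the bed's top right under the screw, 105 mm from the carousel's axis, 66 mm above the bench. x points inward to the carousel's axis, y across the bed, z up. The bed is 56 mm wide and runs from x = -67 to +30 mm
- stop (a point): foot of the clamp's grey column, at bed height: the stop for the slats' inner ends, at x = +30 mm from the bay point. A slat that is home has its centre 50 mm outward (-x) of the bay point and its outer 55 mm beyond the platter's edge
- jaw_tip (a point): outer end of the clamp's arm, at the height of its underside, 58 mm above the bed and 19 mm outward of the screw's axis; the arm is 28 mm wide and 24 mm thick, and runs from the column over the bed
- pin (a point): top of one of four upright wooden guide pins beside the bed, 8 mm thick, 30 mm tall: they stand 35 mm outward and 15 mm inward of the bay point, at 22 mm to either side of the bed's middle line, so 36 mm is free between them
- peg1 (a point): centre of the top of a turning peg: upright plain wooden dowel 18 mm thick, 60 mm tall above the platter, 155 mm from the axis; at the start 45 degrees to the right of the front (between the front clamp and the empty one)
- peg2 (a point): the same for the next peg round: it stands 45 degrees to the right of the front once the platter has been turned one click clockwise
- knob (a joint): angle of the empty clamp's screw, rad, growing clockwise seen from above, which lowers foot and knob 12 mm per full turn; stays where left (0.06 N m friction); limits 0 and 19.5. While the foot is free its underside is 36 mm - 12 mm x angle / (2 pi) above the bed; at the start 31 to 34 mm, room for four slats and a little more
- grip (a point): on the upright axis, at half height, of that clamp's black five-lobed star knob: 46 mm across, 26 mm tall, standing above the clamp's arm
- foot (a joint): how far the sprung foot (rubber disc 28 mm across under the screw) is pushed up into its holder, m: 0 while it hangs free, growing once it presses on something, 3.3 N per mm; half a turn past touching pushes it in 6 mm; it bottoms out at 13 mm
- mat: fixed thin dark non-slip mat, 270 x 400 x 4 mm, on which the slats lie; origin at the centre of its underside
- slat1: thin straight-grained wooden slat, 160 x 30 x 6 mm, about 24 g, square-edged, both ends alike; origin at the centre of its underside, x along its length, z up through its thickness; two to four of the four slats are there (absent ones read None), at first lying flat and apart on the mat
- slat2: thin straight-grained wooden slat, 160 x 30 x 6 mm, about 24 g, square-edged, both ends alike; origin at the centre of its underside, x along its length, z up through its thickness; two to four of the four slats are there (absent ones read None), at first lying flat and apart on the mat
- slat3: thin straight-grained wooden slat, 160 x 30 x 6 mm, about 24 g, square-edged, both ends alike; origin at the centre of its underside, x along its length, z up through its thickness; two to four of the four slats are there (absent ones read None), at first lying flat and apart on the mat
- slat4: thin straight-grained wooden slat, 160 x 30 x 6 mm, about 24 g, square-edged, both ends alike; origin at the centre of its underside, x along its length, z up through its thickness; two to four of the four slats are there (absent ones read None), at first lying flat and apart on the mat
- knife: bystander, to be left alone: sheathed carving knife, 215 mm long, dark green and black; origin under its middle
- offcut: bystander, to be left alone: small wooden offcut, 55 x 40 x 22 mm; origin under its middle
- glue: bystander, to be left alone: white glue bottle, 54 mm thick, 150 mm tall; origin under its middle
- pencil: bystander, to be left alone: pencil, 170 mm long; origin under its middle
- spatula: bystander, to be left alone: finished wooden spatula, 260 mm long; origin under its middle
There are look-alikes about, which are no part of the job. What is shaped like the slat4 but green is not meant.

How it is judged:
By the outcome, as a careful person would: the job done as asked, in the order asked, and still so for the second after the job is handed in, with the robot touching nothing.
Of slat1, slat2, slat3, slat4 only 2 to 4 are there at a start; the rules pass over those that are not, and their reading is None.
At some moment in a run one of slat1, slat2, slat3, slat4 may be knocked a few centimetres aside while the robot is not near it.
Once in a run the grip may slacken for a moment while it holds something.
It also fails if it takes over 210 s, if anything falls off the work surface, if the arm or the gripper's body presses on something with over 40 N, if the wrist force passes 120 N, or if a joint passes its speed limit or range.

## Working session

There is one attempt and no reset: what is moved stays moved. The work goes in short steps, Python scripts to look and compute and a tool call to move; the robot and the scene stay as the last step left them, time stands still between calls to the robot, and variables do not carry over. Pictures are saved under pics/ and viewed, about 12 in all and at most 16, crops included, and the job is handed in when it is done.

Besides the shell and the picture viewer there is one more tool, called after "Emit:" in YAML: its name, and indented under it one key for each argument. carry_out: Moves the arm, as the interface text tells. Shift numbers are shares of 0.6 m and turn numbers shares of 180 degrees, none past 1 either way. Its arguments: {"type":"object","properties":{"steps":{"type":"array"},"grip_force":{"type":"number"}},"required":["steps"]}

```bash
mkdir -p pics; ls; cat > h.py <<'E'
import numpy as np,cv2
from workcell import manip,viewer
from scipy.spatial.transform import Rotation as R
def cap(n,save=None):
    c=viewer.capture(n)
    if save: cv2.imwrite('pics/'+save,c['img'][:,:,::-1])
    return c
def rot(c):
    a=np.array(c['attitude'],float)
    if a.shape==(3,3): return a
    return R.from_quat(a[[1,2,3,0]]).as_matrix()
def ray(c,px,z):
    K=np.array(c['camera_matrix'],float);D=np.array(c['D'],float)
    u=cv2.undistortPoints(np.array(px,float).reshape(-1,1,2),K,D).reshape(-1,2)
    d=np.c_[u,np.ones(len(u))]@rot(c).T
    p=np.array(c['position'],float)
    return p+d*((z-p[2])/d[:,2])[:,None]
def proj(c,P):
    K=np.array(c['camera_matrix'],float);D=np.array(c['D'],float)
    Rm=rot(c).T;t=-Rm@np.array(c['position'],float)
    return cv2.projectPoints(np.array(P,float).reshape(-1,1,3),cv2.Rodrigues(Rm)[0],t,K,D)[0].reshape(-1,2)
def st():
    s=manip.observe();return {k:np.round(s[k],3).tolist() for k in ('clock','tcp_pos','tool_rot','contact_force','torque','opening','joint_pos')}
E
python3 - <<'E'
from h import *
a=cap('top','t0.png');b=cap('scene','s0.png')
for c in(a,b):print(c['position'],c['attitude'],c['camera_matrix'])
print(st(),manip.pinch_z)
E
```

```text
pics
[ 318.94074181   98.75165896 1654.69974831] [ 0.04800284 -0.7013337   0.70936382 -0.05128095] [[458.01605381   0.         311.41875141]
 [  0.         458.01605381 202.71081337]
 [  0.           0.           1.        ]]
[ 1414.25657161 -1135.31159601  1668.28480175] [-0.36202891  0.88220018  0.27827801 -0.11497502] [[506.63176479   0.         312.5924706 ]
 [  0.         506.63176479 198.96389855]
 [  0.           0.           1.        ]]
{'clock': 0.1, 'tcp_pos': [203.816, -483.561, 204.849], 'tool_rot': [-0.001, 0.98, 0.198, 0.0], 'contact_force': [-0.137, 0.092, -0.131], 'torque': [-0.062, -0.028, -0.001], 'opening': 88.113, 'joint_pos': [-1.395, 0.313, 1.498, 0.0, 1.331, -0.223]} -18.700000000000003
```

View pics/t0.png

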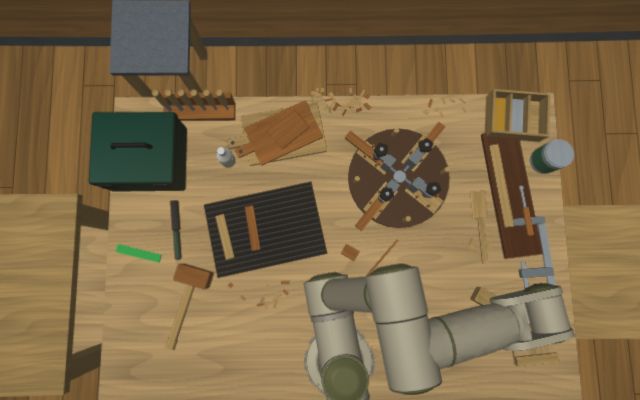

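View pics/s0.png

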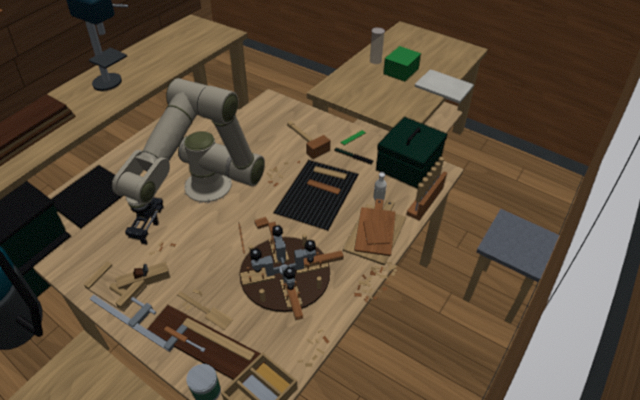

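```bash
python3 - <<'E'
from h import *
a=cap('top');im=a['img'][:,:,::-1]
c=cv2.resize(im[115:240,335:465],None,fx=6,fy=6,interpolation=cv2.INTER_CUBIC)[:600]
cv2.imwrite('pics/c1.png',c)
c=cv2.resize(im[175:285,195:335],None,fx=5,fy=5,interpolation=cv2.INTER_CUBIC)
cv2.imwrite('pics/c2.png',c)
# slats by mask inside the mat
hsv=cv2.cvtColor(im,cv2.COLOR_BGR2HSV)
m=((hsv[...,1]>70)&(hsv[...,2]>90)).astype('uint8')*255
m[:175]=0;m[285:]=0;m[:,:195]=0;m[:,335:]=0
cs,_=cv2.findContours(m,0,2)
for k in cs:
    if 150<cv2.contourArea(k)<2000:
        P=ray(a,k.reshape(-1,2),10)[:,:2].astype('float32');r=cv2.minAreaRect(P)
        print(cv2.contourArea(k),cv2.minAreaRect(k)[0],r)
print('hub',ray(a,[[399,177]],54))
E
```

```text
hub [[ 634.16590607 -222.40293093   54.        ]]
```

View pics/c1.png

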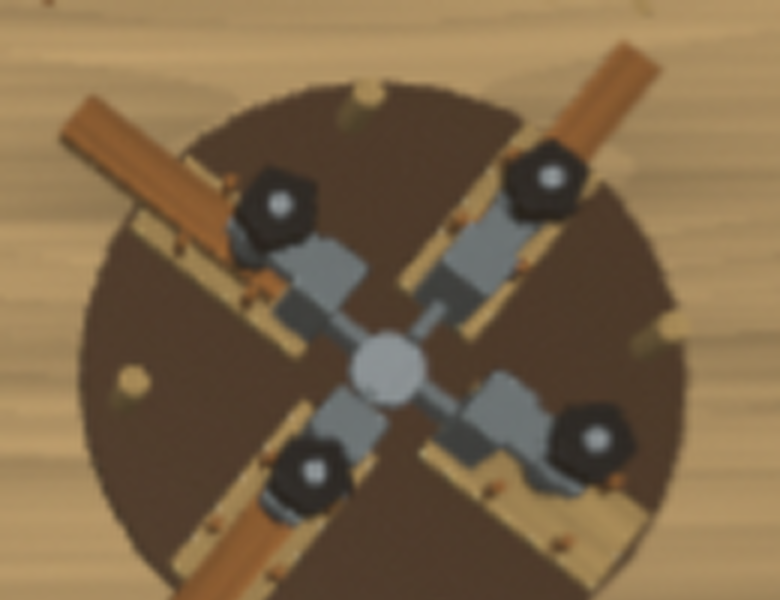

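View pics/c2.png

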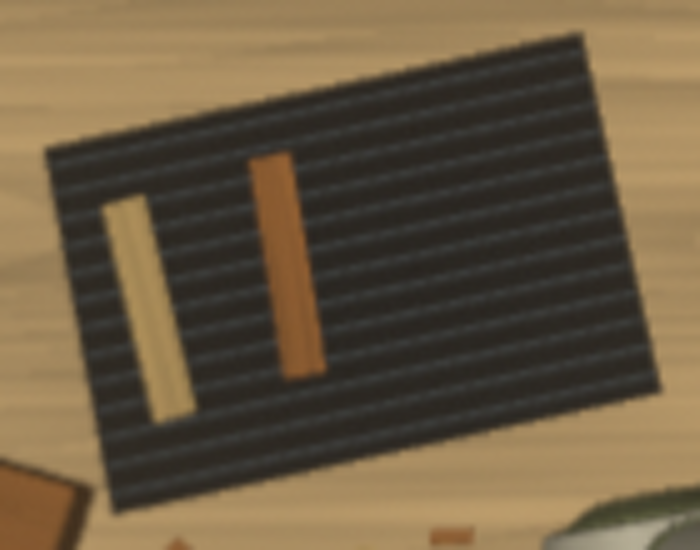

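```bash
cat >> h.py <<'E'
def slats(c=None,z=10):
    c=c or cap('top');im=c['img'][:,:,::-1]
    hsv=cv2.cvtColor(im,cv2.COLOR_BGR2HSV)
    m=((hsv[...,1]>70)&(hsv[...,2]>75)).astype('uint8')
    m[:,:195]=0;m[:175]=0;m[285:]=0;m[:,335:]=0
    n,l,s,ce=cv2.connectedComponentsWithStats(m,connectivity=4)
    out=[]
    for i in range(1,n):
        if 200<s[i,4]<700 and s[i,3]<60:
            k=cv2.findContours((l==i).astype('uint8'),0,1)[0][0].reshape(-1,2)
            r=cv2.minAreaRect(ray(c,k,z)[:,:2].astype('float32'))
            b=cv2.boxPoints(r);e=[b[1]-b[0],b[2]-b[1]];e=max(e,key=np.linalg.norm)
            cen=ray(c,[ce[i]],z)[0,:2]
            out.append((np.round(ce[i],1).tolist(),np.round(cen,1).tolist(),np.round(r[1],1).tolist(),round(np.degrees(np.arctan2(e[1],e[0]))%180,1)))
    return out
E
python3 - <<'E'
from h import *
from scipy.optimize import least_squares
a=cap('top');print(slats(a))
im=a['img'][:,:,::-1];hsv=cv2.cvtColor(im,cv2.COLOR_BGR2HSV)
sub=hsv[150:160,395:400];print(im[155,360],im[210,410],im[200,350])
m=(np.abs(im.astype(int)-im[210,410]).sum(2)<35).astype('uint8')
m[:120]=0;m[235:]=0;m[:,:340]=0;m[:,460:]=0
k=np.vstack(cv2.findContours(m,0,1)[0]).reshape(-1,2);k=cv2.convexHull(k).reshape(-1,2)
P=ray(a,k,54)[:,:2]
f=least_squares(lambda v:np.hypot(P[:,0]-v[0],P[:,1]-v[1])-v[2],[634,-222,180],loss='soft_l1',f_scale=2);print('platter',f.x,len(P))
pg=ray(a,np.array([[134,381],[370,93],[675,325]])/6+[334.6,114.6],114)[:,:2]
for q in pg:
    d=q-f.x[:2];print('peg',q,np.hypot(*d),np.degrees(np.arctan2(d[1],d[0])))
E
```

```text
[([252.0, 227.7], [463.4, 304.4], [163.2, 33.0], np.float32(9.7)), ([224.3, 236.4], [433.3, 403.2], [164.3, 35.2], np.float32(14.7))]
[ 69 110 134] [43 59 79] [103 150 181]
platter [ 634.23617685 -218.76327953  177.75510829] 36
peg [620.18285233 -66.46081724] 152.94945553106677 95.27189496231983
peg [ 787.96528159 -206.99209237] 154.17911172394568 4.378649428637561
peg [ 649.05793439 -375.62583568] 157.5612452952825 -84.60221549276983
```

```bash
cat >> h.py <<'E'
def yawq(): 
    s=manip.observe();q=np.array(s['tool_rot']);Rm=R.from_quat(q[[1,2,3,0]])
    x=Rm.as_matrix()[:,0];return np.array(s['tcp_pos'],float),Rm,np.degrees(np.arctan2(x[1],x[0]))
def down(y): return R.from_euler('z',y,degrees=True)*R.from_euler('x',180,degrees=True)
def plan(*wps):
    """wps: (xyz,yaw,nrows); print rows in tool-frame fractions"""
    p,Rm,y=yawq();print('now',p.round(1),round(y,2))
    for (t,yt,n) in wps:
        t=np.array(t,float);dy=yt-y;p0=p;y0=y
        for i in range(1,n+1):
            pn=p0+(t-p0)*i/n;yn=y0+dy*i/n;Rn=down(yn)
            d=Rm.inv().apply(pn-p)/600;w=(Rm.inv()*Rn).as_rotvec()/np.pi
            print('{"dx":%.4f,"dy":%.4f,"dz":%.4f,"rx":%.4f,"ry":%.4f,"rz":%.4f}'%(*d,*w))
            p,Rm,y=pn,Rn,yn
def arc(hub,r0,a0,z,yaw0,deg,n):
    pass
E
python3 - <<'E'
from h import *
plan(([480,-235,230],185.3,16))
E
```

```text
now [ 203.8 -483.6  205. ] 22.85
{"dx":0.0366,"dy":-0.0127,"dz":-0.0026,"rx":-0.0002,"ry":-0.0001,"rz":-0.0564}
{"dx":0.0382,"dy":-0.0061,"dz":-0.0026,"rx":0.0000,"ry":0.0000,"rz":-0.0564}
{"dx":0.0387,"dy":0.0008,"dz":-0.0026,"rx":-0.0000,"ry":0.0000,"rz":-0.0564}
{"dx":0.0380,"dy":0.0076,"dz":-0.0026,"rx":0.0000,"ry":0.0000,"rz":-0.0564}
{"dx":0.0360,"dy":0.0142,"dz":-0.0026,"rx":0.0000,"ry":0.0000,"rz":-0.0564}
{"dx":0.0330,"dy":0.0203,"dz":-0.0026,"rx":0.0000,"ry":0.0000,"rz":-0.0564}
{"dx":0.0289,"dy":0.0258,"dz":-0.0026,"rx":0.0000,"ry":0.0000,"rz":-0.0564}
{"dx":0.0239,"dy":0.0305,"dz":-0.0026,"rx":0.0000,"ry":0.0000,"rz":-0.0564}
{"dx":0.0181,"dy":0.0342,"dz":-0.0026,"rx":0.0000,"ry":0.0000,"rz":-0.0564}
{"dx":0.0118,"dy":0.0369,"dz":-0.0026,"rx":0.0000,"ry":0.0000,"rz":-0.0564}
{"dx":0.0051,"dy":0.0384,"dz":-0.0026,"rx":-0.0000,"ry":0.0000,"rz":-0.0564}
{"dx":-0.0017,"dy":0.0387,"dz":-0.0026,"rx":0.0000,"ry":0.0000,"rz":-0.0564}
{"dx":-0.0085,"dy":0.0378,"dz":-0.0026,"rx":-0.0000,"ry":0.0000,"rz":-0.0564}
{"dx":-0.0150,"dy":0.0357,"dz":-0.0026,"rx":-0.0000,"ry":0.0000,"rz":-0.0564}
{"dx":-0.0211,"dy":0.0325,"dz":-0.0026,"rx":-0.0000,"ry":0.0000,"rz":-0.0564}
{"dx":-0.0265,"dy":0.0282,"dz":-0.0026,"rx":-0.0000,"ry":0.0000,"rz":-0.0564}
```

Emit:
carry_out:
  steps:
    - {"dx":0.037,"dy":-0.013,"dz":-0.003,"rz":-0.0564,"jaw":0}
    - {"dx":0.038,"dy":-0.006,"dz":-0.003,"rz":-0.0564,"jaw":0}
    - {"dx":0.039,"dy":0.001,"dz":-0.003,"rz":-0.0564,"jaw":0}
    - {"dx":0.038,"dy":0.008,"dz":-0.003,"rz":-0.0564,"jaw":0}
    - {"dx":0.036,"dy":0.014,"dz":-0.003,"rz":-0.0564,"jaw":0}
    - {"dx":0.033,"dy":0.02,"dz":-0.003,"rz":-0.0564,"jaw":0}
    - {"dx":0.029,"dy":0.026,"dz":-0.003,"rz":-0.0564,"jaw":0}
    - {"dx":0.024,"dy":0.03,"dz":-0.003,"rz":-0.0564,"jaw":0}
    - {"dx":0.018,"dy":0.034,"dz":-0.003,"rz":-0.0564,"jaw":0}
    - {"dx":0.012,"dy":0.037,"dz":-0.003,"rz":-0.0564,"jaw":0}

```text
invalid input
```

```bash
python3 - <<'E'
from h import *
print(st()['joint_pos']);plan(([480,-235,220],185.3,8))
E
```

```text
[-1.395, 0.313, 1.498, -0.0, 1.331, -0.223]
now [ 203.8 -483.6  205. ] 22.85
{"dx":0.0731,"dy":-0.0254,"dz":-0.0031,"rx":-0.0002,"ry":-0.0001,"rz":-0.1128}
{"dx":0.0774,"dy":0.0016,"dz":-0.0031,"rx":-0.0000,"ry":0.0000,"rz":-0.1128}
{"dx":0.0721,"dy":0.0283,"dz":-0.0031,"rx":0.0000,"ry":0.0000,"rz":-0.1128}
{"dx":0.0577,"dy":0.0516,"dz":-0.0031,"rx":0.0000,"ry":0.0000,"rz":-0.1128}
{"dx":0.0363,"dy":0.0684,"dz":-0.0031,"rx":0.0000,"ry":0.0000,"rz":-0.1128}
{"dx":0.0103,"dy":0.0767,"dz":-0.0031,"rx":0.0000,"ry":0.0000,"rz":-0.1128}
{"dx":-0.0170,"dy":0.0755,"dz":-0.0031,"rx":-0.0000,"ry":0.0000,"rz":-0.1128}
{"dx":-0.0422,"dy":0.0649,"dz":-0.0031,"rx":0.0000,"ry":0.0000,"rz":-0.1128}
```

Emit:
carry_out:
  steps:
    - {"dx":0.037,"dy":-0.013,"dz":-0.003,"rx":0,"ry":0,"rz":-0.0564,"jaw":0}
    - {"dx":0.038,"dy":-0.006,"dz":-0.003,"rx":0,"ry":0,"rz":-0.0564,"jaw":0}
    - {"dx":0.039,"dy":0.001,"dz":-0.003,"rx":0,"ry":0,"rz":-0.0564,"jaw":0}
    - {"dx":0.038,"dy":0.008,"dz":-0.003,"rx":0,"ry":0,"rz":-0.0564,"jaw":0}
    - {"dx":0.036,"dy":0.014,"dz":-0.003,"rx":0,"ry":0,"rz":-0.0564,"jaw":0}
    - {"dx":0.033,"dy":0.02,"dz":-0.003,"rx":0,"ry":0,"rz":-0.0564,"jaw":0}
    - {"dx":0.029,"dy":0.026,"dz":-0.003,"rx":0,"ry":0,"rz":-0.0564,"jaw":0}
    - {"dx":0.024,"dy":0.03,"dz":-0.003,"rx":0,"ry":0,"rz":-0.0564,"jaw":0}
    - {"dx":0.018,"dy":0.034,"dz":-0.003,"rx":0,"ry":0,"rz":-0.0564,"jaw":0}
    - {"dx":0.012,"dy":0.037,"dz":-0.003,"rx":0,"ry":0,"rz":-0.0564,"jaw":0}

```text
clock: 1.45
tcp_pos: [376.5, -318.7, 222.1]
tool_rot: [-0.002, 0.442, 0.897, 0.002]
contact_force: [0.1, 0.7, 0.1]
opening: 44.3
```

```bash
python3 - <<'E'
from h import *
print(st());plan(([480,-235,220],185.3,8))
E
```

```text
{'clock': 1.45, 'tcp_pos': [376.499, -318.726, 222.068], 'tool_rot': [-0.002, 0.442, 0.897, 0.002], 'contact_force': [0.113, 0.713, 0.089], 'torque': [0.073, -0.073, 0.045], 'opening': 44.292, 'joint_pos': [-0.941, 0.233, 1.559, 0.001, 1.354, -1.597]}
now [ 376.5 -318.7  222.1] 127.53
{"dx":0.0007,"dy":0.0277,"dz":0.0005,"rx":0.0005,"ry":-0.0013,"rz":-0.0401}
{"dx":-0.0028,"dy":0.0276,"dz":0.0004,"rx":0.0000,"ry":0.0000,"rz":-0.0401}
{"dx":-0.0062,"dy":0.0270,"dz":0.0004,"rx":-0.0000,"ry":0.0000,"rz":-0.0401}
{"dx":-0.0096,"dy":0.0260,"dz":0.0004,"rx":0.0000,"ry":0.0000,"rz":-0.0401}
{"dx":-0.0128,"dy":0.0246,"dz":0.0004,"rx":0.0000,"ry":0.0000,"rz":-0.0401}
{"dx":-0.0158,"dy":0.0228,"dz":0.0004,"rx":-0.0000,"ry":0.0000,"rz":-0.0401}
{"dx":-0.0185,"dy":0.0206,"dz":0.0004,"rx":0.0000,"ry":0.0000,"rz":-0.0401}
{"dx":-0.0210,"dy":0.0182,"dz":0.0004,"rx":0.0000,"ry":0.0000,"rz":-0.0401}
```

Emit:
carry_out:
  steps:
    - {"dx":0.001,"dy":0.0285,"dz":0,"rx":0,"ry":0,"rz":-0.042,"jaw":0}
    - {"dx":-0.003,"dy":0.028,"dz":0,"rx":0,"ry":0,"rz":-0.042,"jaw":0}
    - {"dx":-0.006,"dy":0.0275,"dz":0,"rx":0,"ry":0,"rz":-0.042,"jaw":0}
    - {"dx":-0.01,"dy":0.0265,"dz":0,"rx":0,"ry":0,"rz":-0.042,"jaw":0}
    - {"dx":-0.013,"dy":0.025,"dz":0,"rx":0,"ry":0,"rz":-0.042,"jaw":0}
    - {"dx":-0.016,"dy":0.023,"dz":0,"rx":0,"ry":0,"rz":-0.042,"jaw":0}
    - {"dx":-0.019,"dy":0.021,"dz":0,"rx":0,"ry":0,"rz":-0.041,"jaw":0}
    - {"dx":-0.021,"dy":0.019,"dz":0,"rx":0,"ry":0,"rz":-0.041,"jaw":0}
    - {"dx":0,"dy":0,"dz":0,"rx":0,"ry":0,"rz":0,"jaw":0}

```text
clock: 2.58
tcp_pos: [481.9, -224.6, 221.0]
tool_rot: [-0.002, -0.086, 0.996, 0.003]
contact_force: [-0.9, -0.2, 0.0]
opening: 43.5
```

```bash
python3 - <<'E'
from h import *
print(st());plan(([480.2,-235.4,170],185.3,2),([480.2,-235.4,86],185.3,4))
b=cap('scene');im=b['img'][:,:,::-1]
print(proj(b,[[480.2,-235.4,114]]),proj(b,[[634.5,-221,54]]))
cv2.imwrite('pics/s1.png',cv2.resize(im[150:320,190:360],None,fx=3.5,fy=3.5,interpolation=cv2.INTER_CUBIC))
E
```

```text
{'clock': 2.575, 'tcp_pos': [481.855, -224.629, 220.999], 'tool_rot': [-0.002, -0.086, 0.996, 0.003], 'contact_force': [-0.935, -0.239, 0.021], 'torque': [0.088, -0.14, 0.003], 'opening': 43.515, 'joint_pos': [-0.658, 0.32, 1.446, 0.003, 1.382, -2.401]}
now [ 481.9 -224.6  221. ] -170.18
{"dx":0.0028,"dy":-0.0089,"dz":0.0424,"rx":0.0013,"ry":0.0033,"rz":-0.9874}
{"dx":-0.0025,"dy":0.0087,"dz":0.0425,"rx":0.0000,"ry":0.0000,"rz":-0.9875}
{"dx":0.0000,"dy":-0.0000,"dz":0.0350,"rx":0.0000,"ry":0.0000,"rz":0.0000}
{"dx":0.0000,"dy":-0.0000,"dz":0.0350,"rx":0.0000,"ry":0.0000,"rz":0.0000}
{"dx":0.0000,"dy":-0.0000,"dz":0.0350,"rx":0.0000,"ry":0.0000,"rz":0.0000}
{"dx":0.0000,"dy":-0.0000,"dz":0.0350,"rx":0.0000,"ry":0.0000,"rz":0.0000}
[[250.59426168 246.07630381]] [[284.40088893 270.87893008]]
```

View pics/s1.png

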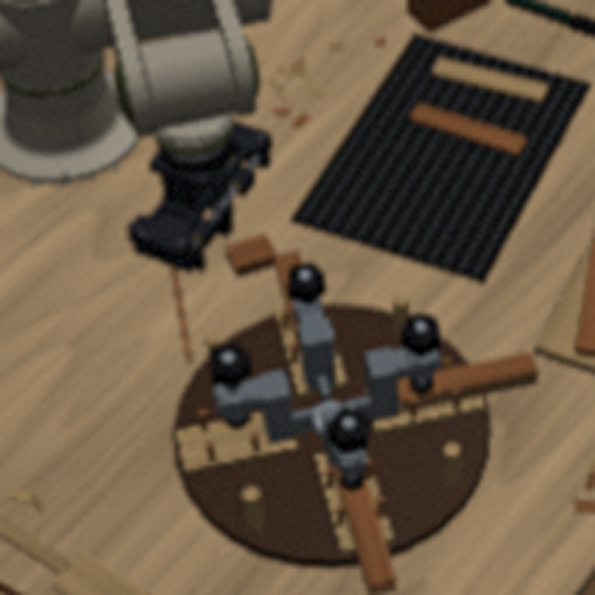

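```bash
sed -i 's/dy=yt-y;p0=p/dy=(yt-y+180)%360-180;p0=p/' h.py; grep -c '%360-180' h.py
```

```text
1
```

Emit:
carry_out:
  steps:
    - {"dx":0.0058,"dy":-0.0172,"dz":0.05,"rx":0.0,"ry":0.0,"rz":0.025,"jaw":0}
    - {"dx":0,"dy":0,"dz":0,"rx":0,"ry":0,"rz":0,"jaw":0}

```text
clock: 2.88
tcp_pos: [478.9, -236.7, 190.7]
tool_rot: [-0.002, -0.042, 0.999, 0.003]
contact_force: [-0.3, -0.5, 0.1]
opening: 44.0
```

```bash
python3 - <<'E'
from h import *
plan(([480.2,-235.4,86],185.3,4))
E
```

```text
now [ 478.9 -236.7  190.7] -175.2
{"dx":-0.0007,"dy":0.0002,"dz":0.0436,"rx":0.0019,"ry":-0.0010,"rz":-0.0007}
{"dx":-0.0006,"dy":0.0005,"dz":0.0436,"rx":-0.0000,"ry":0.0000,"rz":-0.0007}
{"dx":-0.0006,"dy":0.0005,"dz":0.0436,"rx":0.0000,"ry":0.0000,"rz":-0.0007}
{"dx":-0.0006,"dy":0.0005,"dz":0.0436,"rx":0.0000,"ry":0.0000,"rz":-0.0007}
```

Emit:
carry_out:
  steps:
    - {"dx":-0.0007,"dy":0.0005,"dz":0.044,"rx":0.002,"ry":-0.001,"rz":0,"jaw":0}
    - {"dx":-0.0006,"dy":0.0005,"dz":0.044,"rx":0,"ry":0,"rz":0,"jaw":0}
    - {"dx":-0.0006,"dy":0.0005,"dz":0.044,"rx":0,"ry":0,"rz":0,"jaw":0}
    - {"dx":-0.0006,"dy":0.0005,"dz":0.044,"rx":0,"ry":0,"rz":0,"jaw":0}
    - {"dx":0,"dy":0,"dz":0,"rx":0,"ry":0,"rz":0,"jaw":-1}
    - {"dx":0,"dy":0,"dz":0,"rx":0,"ry":0,"rz":0,"jaw":-1}
    - {"dx":0,"dy":0,"dz":0,"rx":0,"ry":0,"rz":0,"jaw":-1}
    - {"dx":0,"dy":0,"dz":0,"rx":0,"ry":0,"rz":0,"jaw":-1}
  grip_force: 15

```text
clock: 3.88
tcp_pos: [483.0, -239.4, 92.9]
tool_rot: [0.005, -0.041, 0.999, -0.005]
contact_force: [0.5, 0.1, 0.0]
opening: 6.3
```

```bash
python3 - <<'E'
from h import *
print(st())
p,Rm,y=yawq();d=p[:2]-[634.5,-221];print(y,np.hypot(*d),np.degrees(np.arctan2(d[1],d[0]))%360)
E
```

```text
{'clock': 3.875, 'tcp_pos': [483.04, -239.408, 92.906], 'tool_rot': [0.005, -0.041, 0.999, -0.005], 'contact_force': [0.497, 0.057, 0.04], 'torque': [0.08, -0.128, 0.019], 'opening': 6.291, 'joint_pos': [-0.677, 0.449, 1.614, -0.0, 1.063, -2.33]}
-175.304372642406 152.5748414332033 186.92937759637636
```

```bash
python3 - <<'E'
from h import *
b=cap('scene');im=b['img'][:,:,::-1]
print(proj(b,[[480.2,-235.4,114],[480.2,-235.4,54],[649,-375.6,114],[620.2,-66.5,114],[634.5,-221,54]]))
cv2.imwrite('pics/s2.png',cv2.resize(im[200:320,210:350],None,fx=5,fy=5,interpolation=cv2.INTER_CUBIC))
print(st()['opening'])
E
```

```text
[[250.59426168 246.07630381]
 [251.94189307 255.47549421]
 [261.49789277 290.59272982]
 [304.11347134 235.02067092]
 [284.40088893 270.87893008]]
2.321
```

View pics/s2.png

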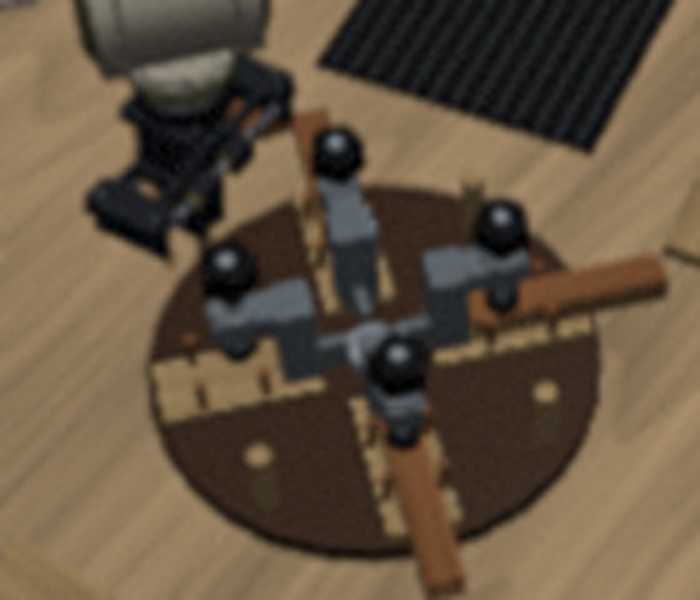

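```bash
python3 - <<'E'
from h import *
a=cap('top');t0=cv2.imread('pics/t0.png')
q=proj(a,[[480.2,-235.4,114],[483,-239.4,92.9],[649,-375.6,114],[620.2,-66.5,114]]);print(q,st()['opening'],st()['tcp_pos'])
f=lambda i:cv2.resize(i[170:240,370:435],None,fx=6,fy=6,interpolation=cv2.INTER_CUBIC)
cv2.imwrite('pics/p1.png',np.hstack([f(t0),f(a['img'][:,:,::-1])]))
E
```

```text
[[408.0405861  218.25264594]
 [407.86465947 218.0825447 ]
 [447.09328693 168.78334237]
 [356.94465676 178.09494897]] 0.616 [482.938, -239.288, 92.615]
```

View pics/p1.png

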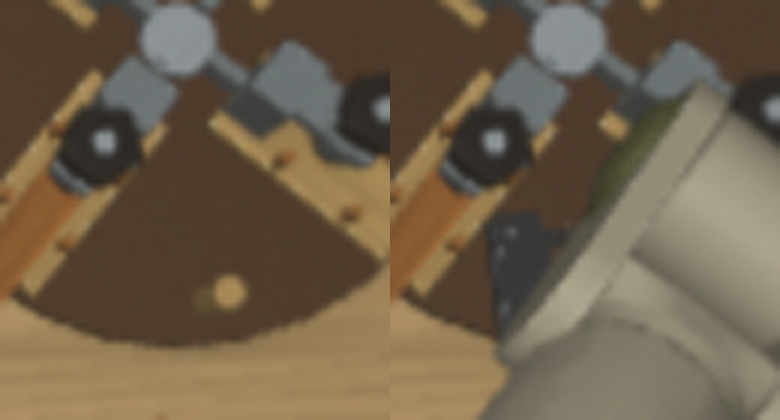

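```bash
python3 - <<'E'
from h import *
b=cap('scene');im=b['img'][:,:,::-1].copy()
s0=cv2.imread('pics/s0.png')
f=lambda i:cv2.resize(i[210:265,220:270],None,fx=8,fy=8,interpolation=cv2.INTER_CUBIC)
p,Rm,y=yawq()
A=f(im);B=f(s0)
for z in (0,-60):
    P=p+Rm.apply([0,0,z]);q=(proj(b,[P])[0]-[220,210]+.5)*8;cv2.circle(A,tuple(q.astype(int)),4,(0,0,255),-1);print(q)
for Pp in ([480.2,-235.4,114],[480.2,-235.4,54]):
    q=(proj(b,[Pp])[0]-[220,210]+.5)*8;cv2.circle(B,tuple(q.astype(int)),3,(255,0,0),-1)
cv2.imwrite('pics/p2.png',np.hstack([A,B]));print(st())
E
```

```text
[251.87877793 327.34595384]
[240.5120198  248.80431437]
{'clock': 4.025, 'tcp_pos': [482.837, -239.204, 92.356], 'tool_rot': [0.005, -0.041, 0.999, -0.005], 'contact_force': [-0.413, -0.714, -0.025], 'torque': [0.045, -0.178, -0.012], 'opening': 0.525, 'joint_pos': [-0.677, 0.45, 1.615, -0.0, 1.063, -2.33]}
```

View pics/p2.png

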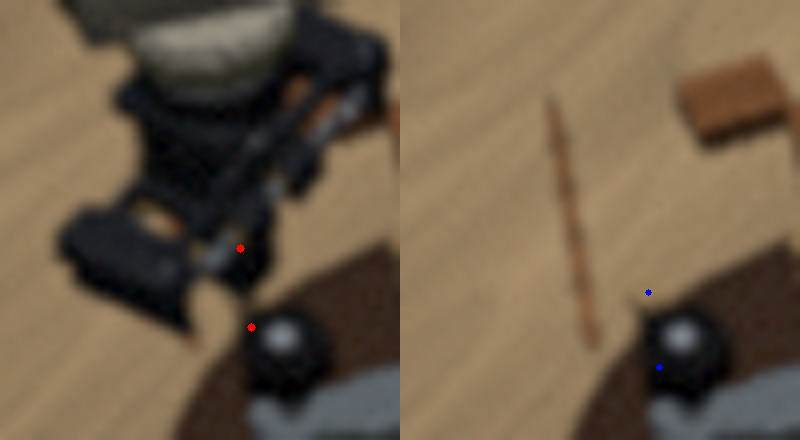

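Emit:
carry_out:
  steps:
    - {"dx":0,"dy":0,"dz":0.004,"rx":0,"ry":0,"rz":0,"jaw":-1}
    - {"dx":0,"dy":0,"dz":0.004,"rx":0,"ry":0,"rz":0,"jaw":-1}
    - {"dx":0,"dy":0,"dz":0.004,"rx":0,"ry":0,"rz":0,"jaw":-1}

```text
clock: 4.4
tcp_pos: [482.9, -239.2, 84.7]
tool_rot: [0.005, -0.041, 0.999, -0.005]
contact_force: [0.1, 0.5, -0.4]
opening: 0.2
```

Emit:
carry_out:
  steps:
    - {"dx":0,"dy":-0.005,"dz":0,"rx":0,"ry":0,"rz":0,"jaw":-1}
    - {"dx":0,"dy":-0.005,"dz":0,"rx":0,"ry":0,"rz":0,"jaw":-1}
    - {"dx":0,"dy":-0.005,"dz":0,"rx":0,"ry":0,"rz":0,"jaw":-1}

```text
clock: 4.78
tcp_pos: [483.6, -248.7, 84.5]
tool_rot: [0.005, -0.041, 0.999, -0.004]
contact_force: [-0.4, -1.1, 0.3]
opening: 0.6
```

```bash
python3 - <<'E'
from h import *
print(st())
b=cap('scene');im=b['img'][:,:,::-1].copy();a=cap('top');ta=a['img'][:,:,::-1].copy();t0=cv2.imread('pics/t0.png')
f=lambda i:cv2.resize(i[215:265,225:275],None,fx=8,fy=8,interpolation=cv2.INTER_CUBIC)
p,Rm,y=yawq();A=f(im)
for z in (0,-30):
    P=p+Rm.apply([0,0,z]);q=(proj(b,[P])[0]-[225,215]+.5)*8;cv2.circle(A,tuple(q.astype(int)),3,(0,0,255),-1);print(q)
B=cv2.resize(ta[150:240,365:435],None,fx=5,fy=5,interpolation=cv2.INTER_CUBIC)[:400]
for P in (p,p+Rm.apply([0,93,-64]),p+Rm.apply([0,-93,-64]),p+Rm.apply([0,0,-64])):
    q=(proj(a,[P])[0]-[365,150]+.5)*5;cv2.circle(B,tuple(q.astype(int)),4,(0,0,255),-1)
cv2.imwrite('pics/p3.png',np.hstack([A,B]))
E
```

```text
{'clock': 4.775, 'tcp_pos': [483.607, -248.652, 84.544], 'tool_rot': [0.005, -0.041, 0.999, -0.004], 'contact_force': [-0.395, -1.088, 0.29], 'torque': [0.089, -0.146, -0.0], 'opening': 0.552, 'joint_pos': [-0.69, 0.47, 1.607, -0.0, 1.052, -2.343]}
[202.22865368 310.11205874]
[196.49362687 271.55237442]
```

View pics/p3.png

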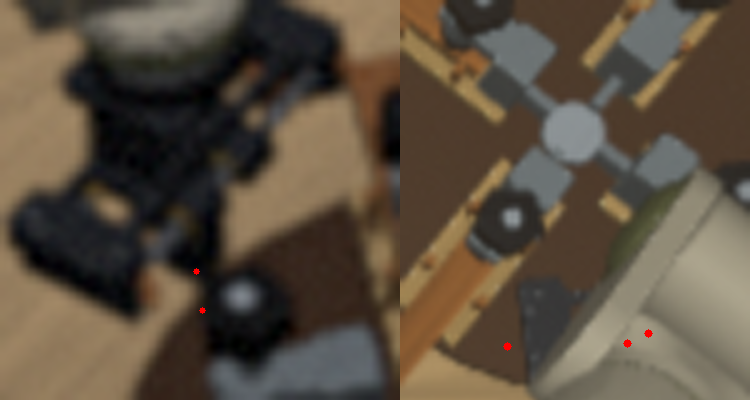

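Emit:
carry_out:
  steps:
    - {"dx":0,"dy":0.015,"dz":0,"rx":0,"ry":0,"rz":0,"jaw":-1}
    - {"dx":0.003,"dy":0.006,"dz":0,"rx":0,"ry":0,"rz":0,"jaw":-1}
    - {"dx":0,"dy":0,"dz":0.004,"rx":0,"ry":0,"rz":0,"jaw":-1}
    - {"dx":0,"dy":0,"dz":0.004,"rx":0,"ry":0,"rz":0,"jaw":-1}
    - {"dx":0,"dy":0,"dz":0.004,"rx":0,"ry":0,"rz":0,"jaw":-1}

```text
clock: 5.5
tcp_pos: [480.9, -236.3, 80.9]
tool_rot: [0.005, -0.042, 0.999, -0.006]
contact_force: [-12.3, 4.6, 31.2]
opening: 0.4
```

Emit:
carry_out:
  steps:
    - {"dx":0,"dy":0,"dz":-0.03,"rx":0,"ry":0,"rz":0,"jaw":-0.2}
    - {"dx":0,"dy":0,"dz":0,"rx":0,"ry":0,"rz":0,"jaw":-0.2}
    - {"dx":0,"dy":0,"dz":0,"rx":0,"ry":0,"rz":0,"jaw":-0.2}
    - {"dx":0,"dy":0,"dz":0,"rx":0,"ry":0,"rz":0,"jaw":-0.2}

```text
clock: 6.0
tcp_pos: [480.2, -236.0, 97.9]
tool_rot: [0.005, -0.041, 0.999, -0.006]
contact_force: [-0.8, 0.8, 0.4]
opening: 35.4
```

```bash
python3 - <<'E'
from h import *
print(st());plan(([480.2,-235.4,66],185.3,3))
E
```

```text
{'clock': 6.0, 'tcp_pos': [480.24, -236.05, 97.911], 'tool_rot': [0.005, -0.041, 0.999, -0.006], 'contact_force': [-0.813, 0.829, 0.39], 'torque': [0.081, -0.083, 0.024], 'opening': 35.363, 'joint_pos': [-0.675, 0.435, 1.622, -0.003, 1.07, -2.327]}
now [ 480.2 -236.    97.9] -175.24
{"dx":0.0002,"dy":0.0006,"dz":0.0177,"rx":-0.0039,"ry":0.0029,"rz":-0.0010}
{"dx":-0.0000,"dy":0.0004,"dz":0.0177,"rx":0.0000,"ry":0.0000,"rz":-0.0010}
{"dx":-0.0000,"dy":0.0004,"dz":0.0177,"rx":0.0000,"ry":0.0000,"rz":-0.0010}
```

Emit:
carry_out:
  steps:
    - {"dx":0,"dy":0.0006,"dz":0.012,"rx":-0.003,"ry":0.003,"rz":0,"jaw":-0.2}
    - {"dx":0,"dy":0,"dz":0.012,"rx":0,"ry":0,"rz":0,"jaw":-0.2}
    - {"dx":0,"dy":0,"dz":0.012,"rx":0,"ry":0,"rz":0,"jaw":-0.2}

```text
clock: 6.38
tcp_pos: [480.0, -235.6, 74.0]
tool_rot: [-0.001, -0.041, 0.999, -0.001]
contact_force: [-0.6, -0.0, -0.4]
opening: 35.4
```

No contact while open; the fingers straddle the peg. Go a bit lower and close.

Emit:
carry_out:
  steps:
    - {"dx":0,"dy":0,"dz":0.013,"rx":0,"ry":0,"rz":0,"jaw":-0.2}
    - {"dx":0,"dy":0,"dz":0.013,"rx":0,"ry":0,"rz":0,"jaw":-0.2}
    - {"dx":0,"dy":0,"dz":0,"rx":0,"ry":0,"rz":0,"jaw":-1}
    - {"dx":0,"dy":0,"dz":0,"rx":0,"ry":0,"rz":0,"jaw":-1}
    - {"dx":0,"dy":0,"dz":0,"rx":0,"ry":0,"rz":0,"jaw":-1}
    - {"dx":0,"dy":0,"dz":0,"rx":0,"ry":0,"rz":0,"jaw":-1}

```text
clock: 7.12
tcp_pos: [479.6, -235.4, 56.4]
tool_rot: [-0.001, -0.041, 0.999, -0.0]
contact_force: [-0.4, -0.1, -2.4]
opening: 17.2
```

Emit:
carry_out:
  steps:
    - {"dx":-0.0015,"dy":0.027,"dz":0,"rx":0,"ry":0,"rz":0.0333,"jaw":-1}
    - {"dx":-0.0015,"dy":0.027,"dz":0,"rx":0,"ry":0,"rz":0.0333,"jaw":-1}
    - {"dx":-0.0015,"dy":0.027,"dz":0,"rx":0,"ry":0,"rz":0.0333,"jaw":-1}
    - {"dx":-0.0015,"dy":0.027,"dz":0,"rx":0,"ry":0,"rz":0.0333,"jaw":-1}

```text
clock: 7.62
tcp_pos: [486.7, -172.9, 56.5]
tool_rot: [-0.002, 0.174, 0.985, -0.003]
contact_force: [0.4, -0.6, -2.2]
opening: 17.8
```

```bash
cat >> h.py <<'E'
HUB=np.array([634.5,-221.])
def pol():
    p,Rm,y=yawq();d=p[:2]-HUB;print('yaw %.2f r %.1f ang %.2f z %.1f'%(y%360,np.hypot(*d),np.degrees(np.arctan2(d[1],d[0]))%360,p[2]),st()['contact_force'],st()['torque'],st()['opening'],st()['clock'])
E
python3 -c "
from h import *
pol()"
```

```text
yaw 159.96 r 155.4 ang 161.98 z 56.5 [0.375, -0.59, -2.235] [0.013, -0.183, 0.047] 17.767 7.625
```

Emit:
carry_out:
  steps:
    - {"dx":-0.0025,"dy":0.036,"dz":0,"rx":0,"ry":0,"rz":0.0435,"jaw":-1}
    - {"dx":-0.0025,"dy":0.036,"dz":0,"rx":0,"ry":0,"rz":0.0435,"jaw":-1}
    - {"dx":-0.0025,"dy":0.036,"dz":0,"rx":0,"ry":0,"rz":0.0435,"jaw":-1}
    - {"dx":-0.0025,"dy":0.036,"dz":0,"rx":0,"ry":0,"rz":0.0435,"jaw":-1}
    - {"dx":-0.0025,"dy":0.036,"dz":0,"rx":0,"ry":0,"rz":0.0435,"jaw":-1}
    - {"dx":-0.0025,"dy":0.036,"dz":0,"rx":0,"ry":0,"rz":0.0435,"jaw":-1}
    - {"dx":-0.0025,"dy":0.036,"dz":0,"rx":0,"ry":0,"rz":0.0435,"jaw":-1}

```text
clock: 8.5
tcp_pos: [595.1, -71.5, 56.5]
tool_rot: [-0.004, 0.62, 0.785, -0.005]
contact_force: [-1.1, -5.6, 0.0]
opening: 17.4
```

```bash
python3 -c "
from h import *
pol()"
```

```text
yaw 103.37 r 154.6 ang 104.75 z 56.5 [-1.108, -5.608, 0.013] [-0.843, -0.143, -0.059] 17.429 8.5
```

Emit:
carry_out:
  steps:
    - {"dx":0,"dy":0.022,"dz":0,"rx":0,"ry":0,"rz":0.022,"jaw":-1}
    - {"dx":0,"dy":0.021,"dz":0,"rx":0,"ry":0,"rz":0.022,"jaw":-1}
    - {"dx":0,"dy":0,"dz":0,"rx":0,"ry":0,"rz":0,"jaw":-1}

```text
clock: 8.88
tcp_pos: [620.4, -67.3, 56.4]
tool_rot: [-0.004, 0.674, 0.738, -0.007]
contact_force: [0.8, 0.5, -1.3]
opening: 17.4
```

```bash
python3 -c "
from h import *
pol()"
```

```text
yaw 95.20 r 154.4 ang 95.24 z 56.4 [0.789, 0.507, -1.313] [0.097, -0.277, -0.069] 17.377 8.875
```

Emit:
carry_out:
  steps:
    - {"dx":0,"dy":0,"dz":0,"rx":0,"ry":0,"rz":0,"jaw":0}
    - {"dx":0,"dy":0,"dz":0,"rx":0,"ry":0,"rz":0,"jaw":0}
    - {"dx":0,"dy":0,"dz":-0.06,"rx":0,"ry":0,"rz":0,"jaw":0}
    - {"dx":0,"dy":0,"dz":-0.09,"rx":0,"ry":0,"rz":0,"jaw":0}
    - {"dx":0,"dy":0,"dz":-0.09,"rx":0,"ry":0,"rz":0,"jaw":0}
    - {"dx":0,"dy":0,"dz":0,"rx":0,"ry":0,"rz":0,"jaw":0}

```text
clock: 9.62
tcp_pos: [620.9, -66.3, 204.9]
tool_rot: [-0.004, 0.672, 0.74, -0.007]
contact_force: [-0.7, -0.8, -0.5]
opening: 44.1
```

```bash
python3 - <<'E'
from h import *
pol();a=cap('top');print(slats(a))
plan(([419,296.8,90],189.7,10))
E
```

```text
yaw 95.48 r 155.3 ang 95.01 z 204.9 [-0.74, -0.764, -0.459] [-0.023, -0.101, -0.045] 44.09 9.625
[([252.0, 227.7], [463.2, 304.3], [163.2, 32.9], np.float32(9.7)), ([224.2, 236.3], [433.6, 403.4], [163.7, 35.2], np.float32(14.7))]
now [620.  -66.  202.2] 95.47
{"dx":0.0634,"dy":-0.0272,"dz":0.0192,"rx":-0.0067,"ry":-0.0001,"rz":-0.0524}
{"dx":0.0670,"dy":-0.0168,"dz":0.0187,"rx":-0.0000,"ry":0.0000,"rz":-0.0524}
{"dx":0.0689,"dy":-0.0056,"dz":0.0187,"rx":-0.0000,"ry":0.0000,"rz":-0.0524}
{"dx":0.0689,"dy":0.0057,"dz":0.0187,"rx":0.0000,"ry":0.0000,"rz":-0.0524}
{"dx":0.0670,"dy":0.0169,"dz":0.0187,"rx":-0.0000,"ry":0.0000,"rz":-0.0524}
{"dx":0.0633,"dy":0.0277,"dz":0.0187,"rx":0.0000,"ry":0.0000,"rz":-0.0524}
{"dx":0.0580,"dy":0.0377,"dz":0.0187,"rx":0.0000,"ry":0.0000,"rz":-0.0524}
{"dx":0.0510,"dy":0.0467,"dz":0.0187,"rx":0.0000,"ry":0.0000,"rz":-0.0524}
{"dx":0.0427,"dy":0.0544,"dz":0.0187,"rx":0.0000,"ry":0.0000,"rz":-0.0524}
{"dx":0.0332,"dy":0.0606,"dz":0.0187,"rx":-0.0000,"ry":0.0000,"rz":-0.0524}
```

Emit:
carry_out:
  steps:
    - {"dx":0.063,"dy":-0.027,"dz":0.017,"rx":-0.006,"ry":0,"rz":-0.053,"jaw":0.4}
    - {"dx":0.067,"dy":-0.017,"dz":0.018,"rx":0,"ry":0,"rz":-0.053,"jaw":0.4}
    - {"dx":0.069,"dy":-0.006,"dz":0.018,"rx":0,"ry":0,"rz":-0.053,"jaw":0.4}
    - {"dx":0.069,"dy":0.006,"dz":0.018,"rx":0,"ry":0,"rz":-0.053,"jaw":0.4}
    - {"dx":0.067,"dy":0.017,"dz":0.018,"rx":0,"ry":0,"rz":-0.053,"jaw":0.4}
    - {"dx":0.063,"dy":0.028,"dz":0.018,"rx":0,"ry":0,"rz":-0.053,"jaw":0.4}
    - {"dx":0.058,"dy":0.038,"dz":0.018,"rx":0,"ry":0,"rz":-0.053,"jaw":0.4}
    - {"dx":0.051,"dy":0.047,"dz":0.018,"rx":0,"ry":0,"rz":-0.053,"jaw":0.4}
    - {"dx":0.043,"dy":0.054,"dz":0.018,"rx":0,"ry":0,"rz":-0.053,"jaw":0.4}
    - {"dx":0.033,"dy":0.061,"dz":0.018,"rx":0,"ry":0,"rz":-0.053,"jaw":0.4}

```text
clock: 10.92
tcp_pos: [390.5, 297.4, 80.2]
tool_rot: [-0.013, -0.121, 0.993, 0.001]
contact_force: [0.0, -0.2, 0.1]
opening: 61.6
```

```bash
python3 - <<'E'
from h import *
pol();plan(([419,296.8,60],189.7,3),([419,296.8,-15],189.7,2))
b=cap('scene');im=b['img'][:,:,::-1]
cv2.imwrite('pics/s3.png',cv2.resize(im[150:320,220:380],None,fx=3.5,fy=3.5,interpolation=cv2.INTER_CUBIC))
print((proj(b,[yawq()[0]])[0]-[220,150])*3.5)
E
```

```text
yaw 193.90 r 572.9 ang 115.20 z 80.2 [0.037, -0.203, 0.058] [0.075, -0.134, -0.012] 61.601 10.925
now [390.5 297.4  80.2] -166.1
{"dx":-0.0155,"dy":-0.0042,"dz":0.0108,"rx":0.0015,"ry":-0.0079,"rz":0.0078}
{"dx":-0.0154,"dy":-0.0037,"dz":0.0112,"rx":0.0000,"ry":-0.0000,"rz":0.0078}
{"dx":-0.0154,"dy":-0.0034,"dz":0.0112,"rx":0.0000,"ry":-0.0000,"rz":0.0078}
{"dx":0.0000,"dy":-0.0000,"dz":0.0625,"rx":0.0000,"ry":0.0000,"rz":0.0000}
{"dx":0.0000,"dy":-0.0000,"dz":0.0625,"rx":0.0000,"ry":0.0000,"rz":0.0000}
[313.22544213  67.80598718]
```

View pics/s3.png

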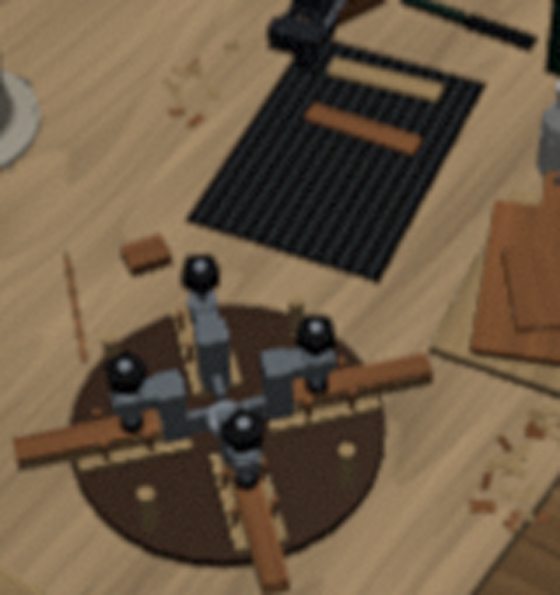

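Emit:
carry_out:
  steps:
    - {"dx":-0.0155,"dy":-0.0042,"dz":0.03,"rx":0.0015,"ry":-0.008,"rz":0.008,"jaw":0.4}
    - {"dx":-0.0155,"dy":-0.0037,"dz":0.03,"rx":0,"ry":0,"rz":0.008,"jaw":0.4}
    - {"dx":-0.0155,"dy":-0.0034,"dz":0.03,"rx":0,"ry":0,"rz":0.008,"jaw":0.4}
    - {"dx":0,"dy":0,"dz":0.02,"rx":0,"ry":0,"rz":0,"jaw":0.4}
    - {"dx":0,"dy":0,"dz":0,"rx":0,"ry":0,"rz":0,"jaw":0.4}

```text
clock: 11.6
tcp_pos: [409.8, 298.3, 5.4]
tool_rot: [-0.006, -0.089, 0.996, -0.001]
contact_force: [0.3, -0.6, 0.8]
opening: 61.6
```

```bash
python3 - <<'E'
from h import *
pol();plan(([419,296.8,-15],189.7,2))
E
```

```text
yaw 190.21 r 565.8 ang 113.40 z 5.4 [0.257, -0.554, 0.783] [0.021, -0.138, 0.017] 61.571 11.6
now [409.8 298.3   5.4] -169.79
{"dx":-0.0075,"dy":-0.0025,"dz":0.0169,"rx":-0.0006,"ry":-0.0042,"rz":0.0014}
{"dx":-0.0073,"dy":-0.0025,"dz":0.0170,"rx":-0.0000,"ry":-0.0000,"rz":0.0014}
```

Emit:
carry_out:
  steps:
    - {"dx":-0.0085,"dy":-0.0025,"dz":0.012,"rx":0,"ry":-0.004,"rz":0.001,"jaw":0.4}
    - {"dx":-0.0085,"dy":-0.0025,"dz":0.012,"rx":0,"ry":0,"rz":0.001,"jaw":0.4}
    - {"dx":0,"dy":0,"dz":0.012,"rx":0,"ry":0,"rz":0,"jaw":0.4}
    - {"dx":0,"dy":0,"dz":0.006,"rx":0,"ry":0,"rz":0,"jaw":0.4}

```text
clock: 12.1
tcp_pos: [421.3, 297.1, -20.4]
tool_rot: [0.001, -0.086, 0.996, -0.001]
contact_force: [-0.1, -0.4, 0.6]
opening: 62.0
```

```bash
python3 - <<'E'
from h import *
pol();plan(([419,296.8,-25],189.7,1))
E
```

```text
yaw 189.86 r 560.3 ang 112.37 z -20.4 [-0.144, -0.358, 0.613] [0.031, -0.159, 0.01] 61.968 12.1
now [421.3 297.1 -20.4] -170.14
{"dx":0.0038,"dy":0.0001,"dz":0.0077,"rx":-0.0004,"ry":0.0007,"rz":0.0009}
```

Emit:
carry_out:
  steps:
    - {"dx":0.002,"dy":0,"dz":0.005,"rx":0,"ry":0,"rz":0,"jaw":0.4}
    - {"dx":0,"dy":0,"dz":0.005,"rx":0,"ry":0,"rz":0,"jaw":0.4}
    - {"dx":0,"dy":0,"dz":0,"rx":0,"ry":0,"rz":0,"jaw":0.4}

```text
clock: 12.48
tcp_pos: [419.8, 296.9, -26.9]
tool_rot: [0.001, -0.086, 0.996, -0.001]
contact_force: [-0.5, -0.7, 0.2]
opening: 61.6
```

Emit:
carry_out:
  steps:
    - {"dx":0,"dy":0,"dz":0.0035,"rx":0,"ry":0,"rz":0,"jaw":0.4}
    - {"dx":0,"dy":0,"dz":0,"rx":0,"ry":0,"rz":0,"jaw":0.4}

```text
clock: 12.72
tcp_pos: [420.1, 297.1, -28.8]
tool_rot: [0.001, -0.086, 0.996, -0.0]
contact_force: [0.3, -0.2, 0.0]
opening: 61.7
```

Emit:
carry_out:
  steps:
    - {"dx":0,"dy":0,"dz":0,"rx":0,"ry":0,"rz":0,"jaw":-1}
    - {"dx":0,"dy":0,"dz":0,"rx":0,"ry":0,"rz":0,"jaw":-1}
    - {"dx":0,"dy":0,"dz":0,"rx":0,"ry":0,"rz":0,"jaw":-1}
    - {"dx":0,"dy":0,"dz":0,"rx":0,"ry":0,"rz":0,"jaw":-1}
    - {"dx":0,"dy":0,"dz":0,"rx":0,"ry":0,"rz":0,"jaw":-1}
  grip_force: 30

```text
clock: 13.35
tcp_pos: [420.1, 297.1, -28.8]
tool_rot: [0.001, -0.086, 0.996, -0.0]
contact_force: [0.4, -0.1, -0.2]
opening: 29.5
```

```bash
python3 - <<'E'
from h import *
pol()
E
```

```text
yaw 189.87 r 560.7 ang 112.48 z -28.8 [0.443, -0.097, -0.165] [0.109, -0.141, -0.018] 29.469 13.35
```

```bash
python3 - <<'E'
from h import *
plan(([420,297,60],189.87,2),([387,-15,60],140.3,8))
E
```

```text
now [420.1 297.1 -28.8] -170.13
{"dx":-0.0001,"dy":-0.0001,"dz":-0.0740,"rx":-0.0004,"ry":0.0009,"rz":0.0000}
{"dx":0.0001,"dy":-0.0001,"dz":-0.0740,"rx":0.0000,"ry":-0.0000,"rz":0.0000}
{"dx":0.0179,"dy":-0.0629,"dz":-0.0000,"rx":0.0000,"ry":-0.0000,"rz":0.0344}
{"dx":0.0110,"dy":-0.0644,"dz":-0.0000,"rx":0.0000,"ry":-0.0000,"rz":0.0344}
{"dx":0.0040,"dy":-0.0652,"dz":-0.0000,"rx":0.0000,"ry":-0.0000,"rz":0.0344}
{"dx":-0.0031,"dy":-0.0653,"dz":-0.0000,"rx":0.0000,"ry":-0.0000,"rz":0.0344}
{"dx":-0.0101,"dy":-0.0646,"dz":-0.0000,"rx":0.0000,"ry":-0.0000,"rz":0.0344}
{"dx":-0.0170,"dy":-0.0631,"dz":-0.0000,"rx":0.0000,"ry":-0.0000,"rz":0.0344}
{"dx":-0.0237,"dy":-0.0609,"dz":-0.0000,"rx":-0.0000,"ry":-0.0000,"rz":0.0344}
{"dx":-0.0301,"dy":-0.0580,"dz":-0.0000,"rx":0.0000,"ry":-0.0000,"rz":0.0344}
```

Emit:
carry_out:
  steps:
    - {"dx":0,"dy":0,"dz":-0.04,"rx":0,"ry":0,"rz":0,"jaw":-1}
    - {"dx":0,"dy":0,"dz":-0.08,"rx":0,"ry":0,"rz":0,"jaw":-1}
    - {"dx":0,"dy":0,"dz":-0.04,"rx":0,"ry":0,"rz":0,"jaw":-1}
    - {"dx":0.018,"dy":-0.063,"dz":0,"rx":0,"ry":0,"rz":0.0344,"jaw":-1}
    - {"dx":0.011,"dy":-0.064,"dz":0,"rx":0,"ry":0,"rz":0.0344,"jaw":-1}
    - {"dx":0.004,"dy":-0.065,"dz":0,"rx":0,"ry":0,"rz":0.0344,"jaw":-1}
    - {"dx":-0.003,"dy":-0.065,"dz":0,"rx":0,"ry":0,"rz":0.0344,"jaw":-1}
    - {"dx":-0.01,"dy":-0.065,"dz":0,"rx":0,"ry":0,"rz":0.0344,"jaw":-1}
    - {"dx":-0.017,"dy":-0.063,"dz":0,"rx":0,"ry":0,"rz":0.0344,"jaw":-1}
    - {"dx":-0.024,"dy":-0.061,"dz":0,"rx":0,"ry":0,"rz":0.0344,"jaw":-1}

```text
clock: 14.6
tcp_pos: [387.5, 18.3, 70.8]
tool_rot: [0.003, 0.297, 0.955, 0.0]
contact_force: [0.3, -0.6, -0.7]
opening: 29.5
```

```bash
cat >>h.py <<'E'
A0=140.3
def fr(r,z,ang=A0): return [HUB[0]+r*np.cos(np.radians(ang)),HUB[1]+r*np.sin(np.radians(ang)),z]
E
python3 - <<'E'
from h import *
pol();plan((fr(325,50),A0,3))
E
```

```text
yaw 145.40 r 343.8 ang 135.91 z 70.8 [0.313, -0.586, -0.742] [0.045, -0.161, 0.042] 29.527 14.6
now [387.5  18.3  70.8] 145.4
{"dx":-0.0085,"dy":-0.0155,"dz":0.0116,"rx":0.0007,"ry":0.0015,"rz":0.0094}
{"dx":-0.0090,"dy":-0.0152,"dz":0.0115,"rx":0.0000,"ry":-0.0000,"rz":0.0094}
{"dx":-0.0095,"dy":-0.0149,"dz":0.0115,"rx":-0.0000,"ry":-0.0000,"rz":0.0094}
```

Emit:
carry_out:
  steps:
    - {"dx":-0.0085,"dy":-0.0155,"dz":0.01,"rx":0,"ry":0.0015,"rz":0.0095,"jaw":-1}
    - {"dx":-0.009,"dy":-0.0152,"dz":0.012,"rx":0,"ry":0,"rz":0.0095,"jaw":-1}
    - {"dx":-0.0095,"dy":-0.015,"dz":0.012,"rx":0,"ry":0,"rz":0.0094,"jaw":-1}
    - {"dx":0,"dy":0,"dz":0,"rx":0,"ry":0,"rz":0,"jaw":-1}

```text
clock: 15.1
tcp_pos: [384.1, -14.9, 48.7]
tool_rot: [-0.0, 0.342, 0.94, 0.001]
contact_force: [-0.1, 0.3, 0.5]
opening: 29.3
```

```bash
python3 - <<'E'
from h import *
pol();plan((fr(315,37),A0,2))
b=cap('scene');a=cap('top')
f=lambda i,s,x,y,w,h:cv2.resize(i['img'][y:y+h,x:x+w,::-1],None,fx=s,fy=s,interpolation=cv2.INTER_CUBIC)
cv2.imwrite('pics/v1.png',np.hstack([f(b,5,230,195,80,80),f(a,5,320,170,80,80)]))
E
```

```text
yaw 140.02 r 324.3 ang 140.54 z 48.7 [-0.113, 0.253, 0.458] [0.035, -0.101, -0.004] 29.279 15.1
now [384.1 -14.9  48.7] 140.02
{"dx":-0.0078,"dy":0.0012,"dz":0.0098,"rx":0.0007,"ry":-0.0003,"rz":-0.0008}
{"dx":-0.0078,"dy":0.0012,"dz":0.0098,"rx":0.0000,"ry":0.0000,"rz":-0.0008}
```

View pics/v1.png

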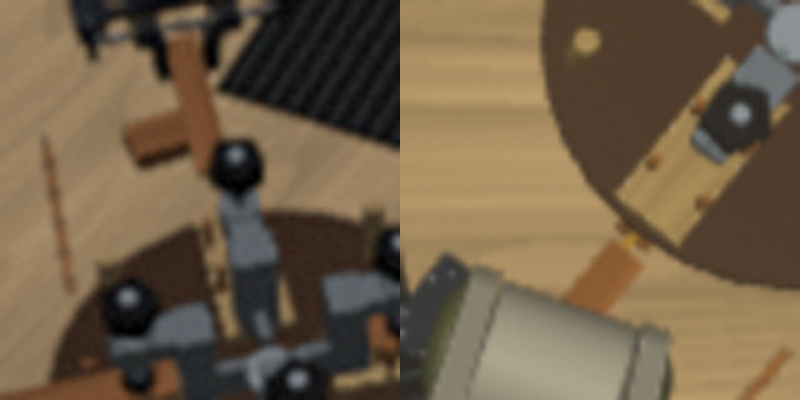

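```bash
python3 - <<'E'
from h import *
a=cap('top');im=a['img'][:,:,::-1]
def pa(P): d=P[:2]-HUB;return np.hypot(*d).round(1),(np.degrees(np.arctan2(d[1],d[0]))%360).round(2)
p=ray(a,[[371,202],[380.6,210.6]],96);m=p.mean(0);print('pins',p,pa(m),np.linalg.norm(p[0]-p[1]))
# slat pixels: brown saturated
hsv=cv2.cvtColor(im,cv2.COLOR_BGR2HSV);print(hsv[225,360],hsv[210,372],hsv[240,350])
mk=((np.abs(hsv[...,0].astype(int)-hsv[225,360][0])<5)&(hsv[...,1]>140)&(hsv[...,2]>100)).astype('uint8')
mk[:212]=0;mk[235:]=0;mk[:,:345]=0;mk[:,375:]=0
k=cv2.findNonZero(mk).reshape(-1,2);P=ray(a,k,88)
r=cv2.minAreaRect(P[:,:2].astype('float32'));print(r,len(k))
c=P.mean(0);print('slat vis centroid',pa(c))
q=P[:,:2]-P[:,:2].mean(0);w,v=np.linalg.eigh(q.T@q);print('dir',np.degrees(np.arctan2(v[1,1],v[0,1]))%180)
# bed
E
```

```text
pins [[ 539.57729326 -114.59180955   96.        ]
 [ 509.44331688 -146.56908997   96.        ]] (np.float64(142.4), np.float64(140.58)) 43.93862760597585
[ 14 164 138] [ 19 123 164] [ 22  47 163]
((464.7477111816406, -81.61587524414062), (28.64258575439453, 65.19224548339844), 52.06459045410156) 124
slat vis centroid (np.float64(223.1), np.float64(140.46))
dir 138.06410233864239
```

Emit:
carry_out:
  steps:
    - {"dx":-0.008,"dy":0,"dz":0.01,"rx":0,"ry":0,"rz":-0.0025,"jaw":-1}
    - {"dx":-0.01,"dy":0,"dz":0.01,"rx":0,"ry":0,"rz":0,"jaw":-1}
    - {"dx":-0.025,"dy":0,"dz":0,"rx":0,"ry":0,"rz":0,"jaw":-1}
    - {"dx":-0.025,"dy":0,"dz":0,"rx":0,"ry":0,"rz":0,"jaw":-1}
    - {"dx":-0.025,"dy":0,"dz":0,"rx":0,"ry":0,"rz":0,"jaw":-1}

```text
clock: 15.88
tcp_pos: [431.0, -51.7, 36.9]
tool_rot: [0.001, 0.336, 0.942, 0.001]
contact_force: [-0.0, 0.6, -0.0]
opening: 29.4
```

```bash
python3 - <<'E'
from h import *
pol();plan((fr(215,37,140.5),140.4,3))
E
```

```text
yaw 140.69 r 264.7 ang 140.25 z 36.9 [-0.031, 0.626, -0.04] [0.008, -0.102, -0.02] 29.416 15.875
now [431.  -51.7  36.9] 140.69
{"dx":-0.0276,"dy":-0.0007,"dz":-0.0000,"rx":0.0010,"ry":0.0005,"rz":0.0005}
{"dx":-0.0276,"dy":-0.0007,"dz":-0.0001,"rx":-0.0000,"ry":-0.0000,"rz":0.0005}
{"dx":-0.0276,"dy":-0.0006,"dz":-0.0001,"rx":0.0000,"ry":-0.0000,"rz":0.0005}
```

Emit:
carry_out:
  steps:
    - {"dx":-0.027,"dy":-0.0007,"dz":0,"rx":0,"ry":0,"rz":0.001,"jaw":-1}
    - {"dx":-0.027,"dy":-0.0007,"dz":0,"rx":0,"ry":0,"rz":0,"jaw":-1}
    - {"dx":-0.027,"dy":-0.0006,"dz":0,"rx":0,"ry":0,"rz":0,"jaw":-1}
    - {"dx":0,"dy":0,"dz":0,"rx":0,"ry":0,"rz":0,"jaw":-1}

```text
clock: 16.38
tcp_pos: [472.1, -87.8, 37.1]
tool_rot: [0.002, 0.339, 0.941, 0.001]
contact_force: [-1.1, 0.3, -0.8]
opening: 29.1
```

```bash
python3 - <<'E'
from h import *
pol()
E
```

```text
yaw 140.40 r 210.0 ang 140.65 z 37.1 [-1.095, 0.271, -0.821] [-0.041, -0.146, -0.023] 29.113 16.375
```

Emit:
carry_out:
  steps:
    - {"dx":-0.004,"dy":0,"dz":0.004,"rx":0,"ry":0,"rz":0,"jaw":-1}
    - {"dx":-0.006,"dy":0,"dz":0,"rx":0,"ry":0,"rz":0,"jaw":-1}
    - {"dx":-0.004,"dy":0,"dz":0,"rx":0,"ry":0,"rz":0,"jaw":-1}
    - {"dx":-0.003,"dy":0,"dz":0,"rx":0,"ry":0,"rz":0,"jaw":-1}

```text
clock: 16.88
tcp_pos: [479.8, -94.1, 34.4]
tool_rot: [0.002, 0.339, 0.941, 0.001]
contact_force: [0.6, 0.6, -0.3]
opening: 29.4
```

```bash
python3 - <<'E'
from h import *
pol()
E
```

```text
yaw 140.43 r 200.1 ang 140.65 z 34.4 [0.587, 0.636, -0.337] [-0.014, -0.144, 0.027] 29.373 16.875
```

Emit:
carry_out:
  steps:
    - {"dx":-0.003,"dy":0,"dz":0,"rx":0,"ry":0,"rz":0,"jaw":-1}
    - {"dx":-0.003,"dy":0,"dz":0,"rx":0,"ry":0,"rz":0,"jaw":-1}
    - {"dx":-0.003,"dy":0,"dz":0,"rx":0,"ry":0,"rz":0,"jaw":-1}

```text
clock: 17.25
tcp_pos: [480.6, -95.2, 33.1]
tool_rot: [-0.003, 0.338, 0.941, 0.002]
contact_force: [-5.0, 4.7, 0.6]
opening: 29.4
```

```bash
python3 - <<'E'
from h import *
pol()
E
```

```text
yaw 140.45 r 198.8 ang 140.72 z 33.1 [-5.025, 4.738, 0.618] [0.81, 0.729, -0.017] 29.422 17.25
```

Emit:
carry_out:
  steps:
    - {"dx":0.001,"dy":0,"dz":0.002,"rx":0,"ry":0,"rz":0,"jaw":-1}
    - {"dx":0,"dy":0,"dz":0.002,"rx":0,"ry":0,"rz":0,"jaw":-1}

```text
clock: 17.5
tcp_pos: [480.7, -95.1, 31.8]
tool_rot: [-0.003, 0.338, 0.941, 0.002]
contact_force: [-5.7, 2.6, 9.0]
opening: 29.5
```

```bash
python3 - <<'E'
from h import *
pol()
E
```

```text
yaw 140.48 r 198.8 ang 140.70 z 31.8 [-5.731, 2.609, 9.021] [0.114, 0.612, -0.037] 29.485 17.5
```

Emit:
carry_out:
  steps:
    - {"dx":0,"dy":0,"dz":-0.001,"rx":0,"ry":0,"rz":0,"jaw":0.4}
    - {"dx":0,"dy":0,"dz":0,"rx":0,"ry":0,"rz":0,"jaw":0.4}
    - {"dx":0,"dy":0,"dz":0,"rx":0,"ry":0,"rz":0,"jaw":0.4}
    - {"dx":0,"dy":0,"dz":0,"rx":0,"ry":0,"rz":0,"jaw":0.4}
    - {"dx":0,"dy":0,"dz":-0.06,"rx":0,"ry":0,"rz":0,"jaw":0.4}
    - {"dx":0.02,"dy":0,"dz":-0.06,"rx":0,"ry":0,"rz":0,"jaw":0.4}

```text
clock: 18.25
tcp_pos: [471.0, -87.9, 104.3]
tool_rot: [-0.004, 0.338, 0.941, 0.002]
contact_force: [1.0, 0.3, 0.7]
opening: 61.7
```

```bash
python3 - <<'E'
from h import *
pol();s=slats();print(s)
c=np.array(s[0][1]);y=float(s[0][3])+180
g=c+44*np.array([np.cos(np.radians(y)),np.sin(np.radians(y))]);print(g,y)
plan(([*g,60],y,10))
E
```

```text
yaw 140.45 r 210.8 ang 140.84 z 104.3 [1.017, 0.335, 0.672] [-0.031, -0.159, -0.003] 61.702 18.25
[([224.2, 236.3], [433.6, 403.4], [163.7, 35.2], np.float32(14.7))]
[391.04021884 392.23465058] 194.69999980926514
now [471.8 -87.6 108.3] 140.49
{"dx":0.0612,"dy":0.0531,"dz":0.0084,"rx":0.0008,"ry":-0.0013,"rz":-0.0301}
{"dx":0.0560,"dy":0.0587,"dz":0.0081,"rx":0.0000,"ry":0.0000,"rz":-0.0301}
{"dx":0.0502,"dy":0.0637,"dz":0.0081,"rx":-0.0000,"ry":0.0000,"rz":-0.0301}
{"dx":0.0439,"dy":0.0682,"dz":0.0081,"rx":0.0000,"ry":0.0000,"rz":-0.0301}
{"dx":0.0373,"dy":0.0720,"dz":0.0081,"rx":0.0000,"ry":0.0000,"rz":-0.0301}
{"dx":0.0303,"dy":0.0752,"dz":0.0081,"rx":0.0000,"ry":0.0000,"rz":-0.0301}
{"dx":0.0231,"dy":0.0777,"dz":0.0081,"rx":0.0000,"ry":0.0000,"rz":-0.0301}
{"dx":0.0156,"dy":0.0796,"dz":0.0081,"rx":0.0000,"ry":0.0000,"rz":-0.0301}
{"dx":0.0080,"dy":0.0807,"dz":0.0081,"rx":-0.0000,"ry":0.0000,"rz":-0.0301}
{"dx":0.0004,"dy":0.0811,"dz":0.0081,"rx":0.0000,"ry":0.0000,"rz":-0.0301}
```

Emit:
carry_out:
  steps:
    - {"dx":0.061,"dy":0.053,"dz":0.008,"rx":0,"ry":-0.001,"rz":-0.03,"jaw":0.4}
    - {"dx":0.056,"dy":0.059,"dz":0.008,"rx":0,"ry":0,"rz":-0.03,"jaw":0.4}
    - {"dx":0.05,"dy":0.064,"dz":0.008,"rx":0,"ry":0,"rz":-0.03,"jaw":0.4}
    - {"dx":0.044,"dy":0.068,"dz":0.008,"rx":0,"ry":0,"rz":-0.03,"jaw":0.4}
    - {"dx":0.037,"dy":0.072,"dz":0.008,"rx":0,"ry":0,"rz":-0.03,"jaw":0.4}
    - {"dx":0.03,"dy":0.075,"dz":0.008,"rx":0,"ry":0,"rz":-0.03,"jaw":0.4}
    - {"dx":0.023,"dy":0.078,"dz":0.008,"rx":0,"ry":0,"rz":-0.03,"jaw":0.4}
    - {"dx":0.016,"dy":0.08,"dz":0.008,"rx":0,"ry":0,"rz":-0.03,"jaw":0.4}
    - {"dx":0.008,"dy":0.081,"dz":0.008,"rx":0,"ry":0,"rz":-0.03,"jaw":0.4}
    - {"dx":0,"dy":0,"dz":0,"rx":0,"ry":0,"rz":0,"jaw":0.4}

```text
clock: 19.55
tcp_pos: [394.5, 357.2, 64.5]
tool_rot: [0.004, -0.092, 0.996, 0.0]
contact_force: [-0.2, 0.3, -0.0]
opening: 61.8
```

```bash
python3 - <<'E'
from h import *
pol();print(slats())
plan(([391,392.2,30],194.7,3))
E
```

```text
yaw 190.60 r 626.0 ang 112.55 z 64.5 [-0.215, 0.315, -0.044] [0.074, -0.147, 0.018] 61.849 19.55
[([199.1, 273.4], [303.5, 489.6], [106.6, 42.0], np.float32(1.6))]
now [394.9 355.8  64.7] -169.53
{"dx":-0.0014,"dy":0.0203,"dz":0.0193,"rx":-0.0001,"ry":0.0025,"rz":-0.0078}
{"dx":-0.0020,"dy":0.0202,"dz":0.0193,"rx":0.0000,"ry":0.0000,"rz":-0.0078}
{"dx":-0.0025,"dy":0.0202,"dz":0.0193,"rx":0.0000,"ry":0.0000,"rz":-0.0078}
```

Emit:
carry_out:
  steps:
    - {"dx":-0.0014,"dy":0.0215,"dz":0.02,"rx":0,"ry":0.0025,"rz":-0.008,"jaw":0.4}
    - {"dx":-0.002,"dy":0.0215,"dz":0.02,"rx":0,"ry":0,"rz":-0.008,"jaw":0.4}
    - {"dx":-0.0025,"dy":0.0215,"dz":0.02,"rx":0,"ry":0,"rz":-0.008,"jaw":0.4}
    - {"dx":0,"dy":0,"dz":0.02,"rx":0,"ry":0,"rz":0,"jaw":0.4}
    - {"dx":0,"dy":0,"dz":0,"rx":0,"ry":0,"rz":0,"jaw":0.4}

```text
clock: 20.23
tcp_pos: [390.9, 394.6, 12.3]
tool_rot: [-0.001, -0.129, 0.992, -0.001]
contact_force: [-0.3, 0.4, 0.5]
opening: 61.9
```

```bash
python3 - <<'E'
from h import *
pol()
plan(([391,392.2,-20],194.7,2))
b=cap('scene');im=b['img'][:,:,::-1]
cv2.imwrite('pics/v2.png',cv2.resize(im[140:215,280:370],None,fx=6,fy=6,interpolation=cv2.INTER_CUBIC))
z=yawq()[0]+[0,0,33];print((proj(b,[z,[433.6,403.4,10]])-[280,140])*6)
E
```

```text
yaw 194.84 r 662.0 ang 111.59 z 12.3 [-0.346, 0.417, 0.511] [0.079, -0.119, 0.008] 61.937 20.225
now [390.9 394.6  12.3] -165.16
{"dx":0.0004,"dy":-0.0019,"dz":0.0269,"rx":-0.0004,"ry":-0.0007,"rz":0.0004}
{"dx":0.0004,"dy":-0.0019,"dz":0.0269,"rx":0.0000,"ry":-0.0000,"rz":0.0004}
[[249.34997277 143.97007324]
 [298.04688616 191.38221636]]
```

View pics/v2.png

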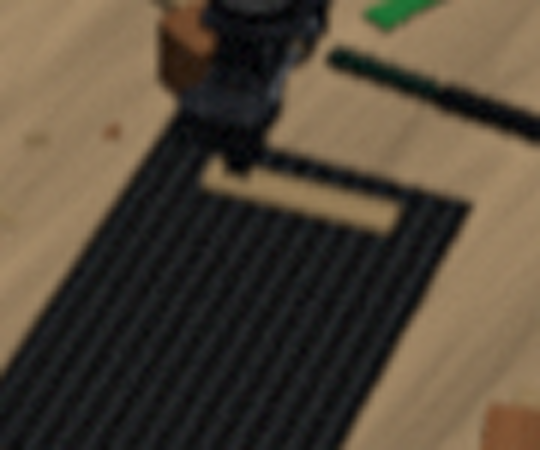

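Emit:
carry_out:
  steps:
    - {"dx":0,"dy":-0.002,"dz":0.025,"rx":0,"ry":0,"rz":0,"jaw":0.4}
    - {"dx":0,"dy":-0.002,"dz":0.025,"rx":0,"ry":0,"rz":0,"jaw":0.4}
    - {"dx":0,"dy":0,"dz":0.01,"rx":0,"ry":0,"rz":0,"jaw":0.4}
    - {"dx":0,"dy":0,"dz":0,"rx":0,"ry":0,"rz":0,"jaw":0.4}

```text
clock: 20.78
tcp_pos: [392.3, 391.7, -25.3]
tool_rot: [-0.0, -0.129, 0.992, -0.0]
contact_force: [-0.0, 0.0, -0.6]
opening: 61.7
```

Emit:
carry_out:
  steps:
    - {"dx":0,"dy":0,"dz":0.0035,"rx":0,"ry":0,"rz":0,"jaw":-1}
    - {"dx":0,"dy":0,"dz":0,"rx":0,"ry":0,"rz":0,"jaw":-1}
    - {"dx":0,"dy":0,"dz":0,"rx":0,"ry":0,"rz":0,"jaw":-1}
    - {"dx":0,"dy":0,"dz":0,"rx":0,"ry":0,"rz":0,"jaw":-1}
    - {"dx":0,"dy":0,"dz":0,"rx":0,"ry":0,"rz":0,"jaw":-1}
    - {"dx":0,"dy":0,"dz":0,"rx":0,"ry":0,"rz":0,"jaw":-1}

```text
clock: 21.52
tcp_pos: [392.8, 392.2, -26.5]
tool_rot: [0.0, -0.129, 0.992, -0.0]
contact_force: [-0.4, 0.9, 0.3]
opening: 29.0
```

```bash
python3 - <<'E'
from h import *
pol()
p,_,y=yawq()
plan(([*p[:2],60],y,3),(fr(335,60,140.5),140.4,10))
E
```

```text
yaw 194.77 r 659.1 ang 111.52 z -26.5 [-0.359, 0.887, 0.347] [0.06, -0.152, -0.041] 28.971 21.525
now [392.8 392.2 -26.5] -165.23
{"dx":-0.0000,"dy":-0.0000,"dz":-0.0481,"rx":-0.0001,"ry":0.0003,"rz":-0.0000}
{"dx":-0.0000,"dy":0.0000,"dz":-0.0481,"rx":0.0000,"ry":0.0000,"rz":0.0000}
{"dx":-0.0000,"dy":0.0000,"dz":-0.0481,"rx":0.0000,"ry":0.0000,"rz":0.0000}
{"dx":0.0197,"dy":-0.0638,"dz":-0.0000,"rx":0.0000,"ry":-0.0000,"rz":0.0302}
{"dx":0.0136,"dy":-0.0653,"dz":-0.0000,"rx":-0.0000,"ry":-0.0000,"rz":0.0302}
{"dx":0.0073,"dy":-0.0663,"dz":-0.0000,"rx":0.0000,"ry":-0.0000,"rz":0.0302}
{"dx":0.0010,"dy":-0.0667,"dz":-0.0000,"rx":0.0000,"ry":-0.0000,"rz":0.0302}
{"dx":-0.0053,"dy":-0.0665,"dz":-0.0000,"rx":0.0000,"ry":-0.0000,"rz":0.0302}
{"dx":-0.0116,"dy":-0.0657,"dz":-0.0000,"rx":0.0000,"ry":-0.0000,"rz":0.0302}
{"dx":-0.0178,"dy":-0.0643,"dz":-0.0000,"rx":0.0000,"ry":-0.0000,"rz":0.0302}
{"dx":-0.0238,"dy":-0.0624,"dz":-0.0000,"rx":0.0000,"ry":-0.0000,"rz":0.0302}
{"dx":-0.0296,"dy":-0.0598,"dz":-0.0000,"rx":0.0000,"ry":-0.0000,"rz":0.0302}
{"dx":-0.0351,"dy":-0.0567,"dz":-0.0000,"rx":-0.0000,"ry":-0.0000,"rz":0.0302}
```

Emit:
carry_out:
  steps:
    - {"dx":0,"dy":0,"dz":-0.04,"rx":0,"ry":0,"rz":0,"jaw":-1}
    - {"dx":0,"dy":0,"dz":-0.07,"rx":0,"ry":0,"rz":0,"jaw":-1}
    - {"dx":0,"dy":0,"dz":-0.05,"rx":0,"ry":0,"rz":0,"jaw":-1}
    - {"dx":0.02,"dy":-0.064,"dz":0,"rx":0,"ry":0,"rz":0.03,"jaw":-1}
    - {"dx":0.014,"dy":-0.065,"dz":0,"rx":0,"ry":0,"rz":0.03,"jaw":-1}
    - {"dx":0.007,"dy":-0.066,"dz":0,"rx":0,"ry":0,"rz":0.03,"jaw":-1}
    - {"dx":0.001,"dy":-0.067,"dz":0,"rx":0,"ry":0,"rz":0.03,"jaw":-1}
    - {"dx":-0.005,"dy":-0.067,"dz":0,"rx":0,"ry":0,"rz":0.03,"jaw":-1}
    - {"dx":-0.012,"dy":-0.066,"dz":0,"rx":0,"ry":0,"rz":0.03,"jaw":-1}
    - {"dx":-0.018,"dy":-0.064,"dz":0,"rx":0,"ry":0,"rz":0.03,"jaw":-1}

```text
clock: 22.78
tcp_pos: [378.8, 105.4, 73.1]
tool_rot: [0.002, 0.208, 0.978, 0.001]
contact_force: [1.5, 0.0, -0.7]
opening: 28.9
```

```bash
python3 - <<'E'
from h import *
pol()
plan((fr(335,60,140.5),140.4,4))
E
```

```text
yaw 156.02 r 414.7 ang 128.07 z 73.1 [1.523, 0.014, -0.679] [-0.009, -0.173, -0.018] 28.893 22.775
now [378.8 105.4  73.1] 156.02
{"dx":-0.0181,"dy":-0.0436,"dz":0.0054,"rx":0.0007,"ry":0.0012,"rz":0.0217}
{"dx":-0.0211,"dy":-0.0423,"dz":0.0055,"rx":0.0000,"ry":-0.0000,"rz":0.0217}
{"dx":-0.0239,"dy":-0.0408,"dz":0.0055,"rx":-0.0000,"ry":-0.0000,"rz":0.0217}
{"dx":-0.0266,"dy":-0.0390,"dz":0.0055,"rx":0.0000,"ry":-0.0000,"rz":0.0217}
```

Emit:
carry_out:
  steps:
    - {"dx":-0.018,"dy":-0.0436,"dz":0.005,"rx":0,"ry":0.001,"rz":0.0215,"jaw":-1}
    - {"dx":-0.021,"dy":-0.0423,"dz":0.005,"rx":0,"ry":0,"rz":0.0215,"jaw":-1}
    - {"dx":-0.024,"dy":-0.0408,"dz":0.005,"rx":0,"ry":0,"rz":0.0215,"jaw":-1}
    - {"dx":-0.0266,"dy":-0.039,"dz":0.005,"rx":0,"ry":0,"rz":0.0215,"jaw":-1}
    - {"dx":0,"dy":0,"dz":0,"rx":0,"ry":0,"rz":0,"jaw":-1}

```text
clock: 23.4
tcp_pos: [375.4, -13.4, 61.5]
tool_rot: [0.002, 0.344, 0.939, 0.001]
contact_force: [-0.1, 0.8, 0.9]
opening: 28.9
```

```bash
python3 - <<'E'
from h import *
pol()
a=cap('top')
cv2.imwrite('pics/v3.png',cv2.resize(a['img'][150:250,315:415,::-1],None,fx=5,fy=5,interpolation=cv2.INTER_CUBIC))
plan((fr(335,46,140.55),140.5,2))
E
```

```text
yaw 139.77 r 332.0 ang 141.29 z 61.5 [-0.104, 0.822, 0.861] [0.089, -0.176, 0.025] 28.931 23.4
now [375.4 -12.6  61.5] 139.86
{"dx":0.0021,"dy":0.0030,"dz":0.0129,"rx":0.0011,"ry":0.0006,"rz":-0.0018}
{"dx":0.0021,"dy":0.0031,"dz":0.0129,"rx":0.0000,"ry":0.0000,"rz":-0.0018}
```

View pics/v3.png

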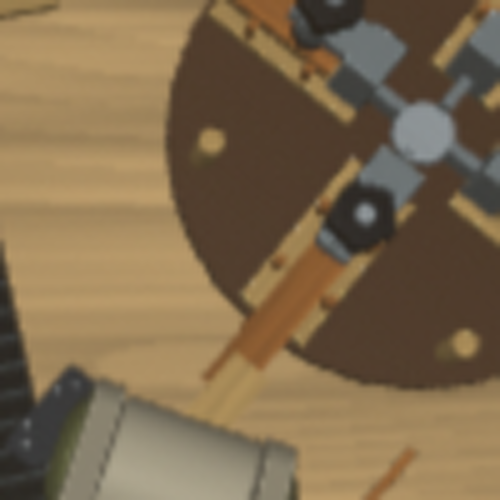

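Emit:
carry_out:
  steps:
    - {"dx":0.001,"dy":0.003,"dz":0.014,"rx":0.001,"ry":0,"rz":-0.0018,"jaw":-1}
    - {"dx":0,"dy":0.004,"dz":0.014,"rx":0,"ry":0,"rz":-0.0018,"jaw":-1}
    - {"dx":0,"dy":0,"dz":0,"rx":0,"ry":0,"rz":0,"jaw":-1}

```text
clock: 23.82
tcp_pos: [377.6, -6.7, 43.5]
tool_rot: [0.001, 0.335, 0.942, -0.0]
contact_force: [-0.2, -0.3, -1.1]
opening: 29.2
```

```bash
python3 - <<'E'
from h import *
pol()
plan((fr(212,44,140.6),140.5,6))
E
```

```text
yaw 140.81 r 334.6 ang 140.17 z 43.5 [-0.249, -0.281, -1.083] [0.029, -0.112, 0.014] 29.186 23.825
now [377.6  -6.7  43.5] 140.81
{"dx":-0.0340,"dy":-0.0008,"dz":-0.0001,"rx":0.0000,"ry":0.0005,"rz":0.0003}
{"dx":-0.0340,"dy":-0.0008,"dz":-0.0001,"rx":0.0000,"ry":-0.0000,"rz":0.0003}
{"dx":-0.0340,"dy":-0.0008,"dz":-0.0001,"rx":0.0000,"ry":-0.0000,"rz":0.0003}
{"dx":-0.0340,"dy":-0.0007,"dz":-0.0001,"rx":0.0000,"ry":-0.0000,"rz":0.0003}
{"dx":-0.0340,"dy":-0.0007,"dz":-0.0001,"rx":0.0000,"ry":-0.0000,"rz":0.0003}
{"dx":-0.0340,"dy":-0.0007,"dz":-0.0001,"rx":-0.0000,"ry":-0.0000,"rz":0.0003}
```

Emit:
carry_out:
  steps:
    - {"dx":-0.025,"dy":-0.002,"dz":0,"rx":0,"ry":0,"rz":0.001,"jaw":-1}
    - {"dx":-0.03,"dy":-0.001,"dz":0,"rx":0,"ry":0,"rz":0,"jaw":-1}
    - {"dx":-0.03,"dy":-0.0005,"dz":0,"rx":0,"ry":0,"rz":0,"jaw":-1}
    - {"dx":0,"dy":0,"dz":0,"rx":0,"ry":0,"rz":0,"jaw":-1}

```text
clock: 24.32
tcp_pos: [419.2, -43.0, 43.9]
tool_rot: [0.002, 0.336, 0.942, -0.0]
contact_force: [-0.2, 0.2, -1.0]
opening: 29.2
```

```bash
python3 - <<'E'
from h import *
pol()
plan((fr(212,43,140.65),140.5,4))
E
```

```text
yaw 140.68 r 279.3 ang 140.42 z 43.9 [-0.175, 0.206, -1.035] [-0.006, -0.092, 0.051] 29.22 24.325
now [419.2 -43.   43.9] 140.68
{"dx":-0.0281,"dy":-0.0005,"dz":0.0005,"rx":0.0002,"ry":0.0011,"rz":0.0003}
{"dx":-0.0281,"dy":-0.0005,"dz":0.0004,"rx":-0.0000,"ry":-0.0000,"rz":0.0003}
{"dx":-0.0281,"dy":-0.0004,"dz":0.0004,"rx":0.0000,"ry":-0.0000,"rz":0.0003}
{"dx":-0.0281,"dy":-0.0004,"dz":0.0004,"rx":-0.0000,"ry":-0.0000,"rz":0.0003}
```

Emit:
carry_out:
  steps:
    - {"dx":-0.026,"dy":-0.0006,"dz":0,"rx":0,"ry":0.001,"rz":0.0005,"jaw":-1}
    - {"dx":-0.026,"dy":-0.0005,"dz":0,"rx":0,"ry":0,"rz":0,"jaw":-1}
    - {"dx":-0.026,"dy":-0.0004,"dz":0,"rx":0,"ry":0,"rz":0,"jaw":-1}
    - {"dx":-0.026,"dy":-0.0004,"dz":0,"rx":0,"ry":0,"rz":0,"jaw":-1}
    - {"dx":0,"dy":0,"dz":0,"rx":0,"ry":0,"rz":0,"jaw":-1}

```text
clock: 24.95
tcp_pos: [467.9, -84.6, 43.8]
tool_rot: [-0.0, 0.337, 0.941, 0.0]
contact_force: [-0.6, 0.3, 0.1]
opening: 29.3
```

```bash
python3 - <<'E'
from h import *
pol()
E
```

```text
yaw 140.61 r 215.3 ang 140.71 z 43.8 [-0.592, 0.314, 0.116] [0.02, -0.044, 0.016] 29.274 24.95
```

Emit:
carry_out:
  steps:
    - {"dx":-0.013,"dy":0,"dz":-0.01,"rx":0,"ry":0,"rz":0,"jaw":-1}
    - {"dx":0,"dy":0,"dz":-0.01,"rx":0,"ry":0,"rz":0,"jaw":-1}
    - {"dx":0,"dy":0,"dz":0,"rx":0,"ry":0,"rz":0,"jaw":-1}
  grip_force: 50

```text
clock: 25.32
tcp_pos: [473.5, -89.2, 56.8]
tool_rot: [-0.001, 0.337, 0.942, 0.0]
contact_force: [0.4, 0.5, -0.5]
opening: 28.5
```

```bash
python3 - <<'E'
from h import *
pol()
E
```

```text
yaw 140.64 r 208.1 ang 140.68 z 56.8 [0.38, 0.536, -0.506] [0.014, -0.108, 0.003] 28.52 25.325
```

Emit:
carry_out:
  steps:
    - {"dx":0,"dy":0,"dz":-0.002,"rx":0,"ry":0,"rz":0,"jaw":-1}
    - {"dx":0,"dy":0,"dz":0,"rx":0,"ry":0,"rz":0,"jaw":-1}

```text
clock: 25.58
tcp_pos: [473.3, -88.9, 58.1]
tool_rot: [-0.001, 0.337, 0.942, 0.0]
contact_force: [-0.8, -0.9, 0.0]
opening: 28.5
```

```bash
python3 - <<'E'
from h import *
pol()
E
```

```text
yaw 140.65 r 208.5 ang 140.66 z 58.1 [-0.786, -0.898, 0.035] [0.043, -0.145, -0.011] 28.494 25.575
```

Emit:
carry_out:
  steps:
    - {"dx":0,"dy":0,"dz":-0.0025,"rx":0,"ry":0,"rz":0,"jaw":-1}
    - {"dx":0,"dy":0,"dz":0,"rx":0,"ry":0,"rz":0,"jaw":-1}

```text
clock: 25.82
tcp_pos: [473.1, -88.7, 59.6]
tool_rot: [-0.001, 0.337, 0.942, 0.0]
contact_force: [-0.7, 0.1, -1.1]
opening: 28.4
```

```bash
python3 - <<'E'
from h import *
pol()
E
```

```text
yaw 140.66 r 208.6 ang 140.66 z 59.6 [-0.727, 0.088, -1.116] [-0.051, -0.146, -0.051] 28.404 25.825
```

Emit:
carry_out:
  steps:
    - {"dx":0,"dy":0,"dz":-0.0025,"rx":0,"ry":0,"rz":0,"jaw":-1}
    - {"dx":0,"dy":0,"dz":0,"rx":0,"ry":0,"rz":0,"jaw":-1}

```text
clock: 26.08
tcp_pos: [473.1, -88.7, 61.2]
tool_rot: [-0.001, 0.337, 0.942, 0.0]
contact_force: [-0.8, 0.0, -0.3]
opening: 28.3
```

```bash
python3 - <<'E'
from h import *
pol()
E
```

```text
yaw 140.66 r 208.7 ang 140.67 z 61.2 [-0.802, 0.013, -0.258] [0.053, -0.143, -0.026] 28.308 26.075
```

Emit:
carry_out:
  steps:
    - {"dx":0,"dy":0,"dz":-0.002,"rx":0,"ry":0,"rz":0,"jaw":-1}
    - {"dx":0,"dy":0,"dz":0,"rx":0,"ry":0,"rz":0,"jaw":-1}

```text
clock: 26.32
tcp_pos: [473.1, -88.7, 62.4]
tool_rot: [-0.001, 0.337, 0.942, 0.0]
contact_force: [-0.4, 0.2, -0.2]
opening: 28.2
```

```bash
python3 - <<'E'
from h import *
pol()
E
```

```text
yaw 140.66 r 208.7 ang 140.67 z 62.4 [-0.437, 0.185, -0.183] [-0.036, -0.133, 0.026] 28.171 26.325
```

Emit:
carry_out:
  steps:
    - {"dx":0,"dy":0,"dz":-0.002,"rx":0,"ry":0,"rz":0,"jaw":-1}
    - {"dx":0,"dy":0,"dz":0,"rx":0,"ry":0,"rz":0,"jaw":-1}

```text
clock: 26.58
tcp_pos: [473.0, -88.7, 63.7]
tool_rot: [-0.001, 0.337, 0.942, 0.0]
contact_force: [-0.0, 0.3, -0.7]
opening: 28.4
```

```bash
python3 - <<'E'
from h import *
pol()
E
```

```text
yaw 140.65 r 208.8 ang 140.68 z 63.7 [-0.024, 0.274, -0.739] [0.037, -0.152, -0.001] 28.362 26.575
```

Emit:
carry_out:
  steps:
    - {"dx":0,"dy":0,"dz":-0.002,"rx":0,"ry":0,"rz":0,"jaw":-1}
    - {"dx":0,"dy":0,"dz":0,"rx":0,"ry":0,"rz":0,"jaw":-1}

```text
clock: 26.82
tcp_pos: [472.9, -88.7, 64.9]
tool_rot: [-0.001, 0.337, 0.942, 0.0]
contact_force: [-0.3, 0.3, -1.5]
opening: 28.1
```

```bash
python3 - <<'E'
from h import *
pol()
E
```

```text
yaw 140.65 r 208.8 ang 140.69 z 64.9 [-0.276, 0.252, -1.456] [0.014, -0.127, -0.017] 28.109 26.825
```

Emit:
carry_out:
  steps:
    - {"dx":0,"dy":0,"dz":-0.002,"rx":0,"ry":0,"rz":0,"jaw":-1}
    - {"dx":0,"dy":0,"dz":0,"rx":0,"ry":0,"rz":0,"jaw":-1}

```text
clock: 27.08
tcp_pos: [472.9, -88.7, 66.1]
tool_rot: [-0.001, 0.337, 0.942, 0.0]
contact_force: [0.5, 0.6, -1.9]
opening: 28.5
```

```bash
python3 - <<'E'
from h import *
pol()
E
```

```text
yaw 140.65 r 208.8 ang 140.69 z 66.1 [0.471, 0.582, -1.918] [-0.002, -0.093, 0.011] 28.455 27.075
```

Emit:
carry_out:
  steps:
    - {"dx":0,"dy":0,"dz":-0.002,"rx":0,"ry":0,"rz":0,"jaw":-1}
    - {"dx":0,"dy":0,"dz":0,"rx":0,"ry":0,"rz":0,"jaw":-1}

```text
clock: 27.32
tcp_pos: [472.9, -88.7, 67.2]
tool_rot: [-0.001, 0.337, 0.942, 0.0]
contact_force: [0.4, -0.8, -2.0]
opening: 28.5
```

```bash
python3 - <<'E'
from h import *
pol()
b=cap('scene');a=cap('top')
f=lambda i,s,x,y,w,h:cv2.resize(i['img'][y:y+h,x:x+w,::-1],None,fx=s,fy=s,interpolation=cv2.INTER_CUBIC)
cv2.imwrite('pics/v4.png',np.hstack([f(b,8,245,205,50,50),f(a,5,325,150,80,80)]))
E
```

```text
yaw 140.65 r 208.9 ang 140.70 z 67.2 [0.36, -0.77, -1.953] [0.077, -0.137, 0.029] 28.479 27.325
```

View pics/v4.png

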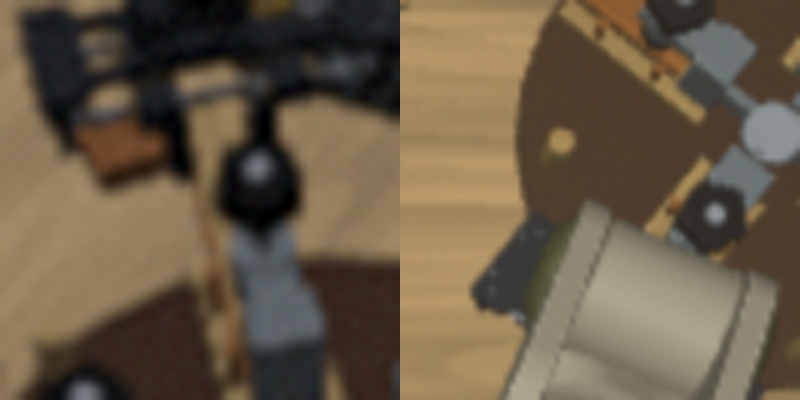

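Emit:
carry_out:
  steps:
    - {"dx":0,"dy":0,"dz":0.015,"rx":0,"ry":0,"rz":0,"jaw":-1}
    - {"dx":0,"dy":0,"dz":0.015,"rx":0,"ry":0,"rz":0,"jaw":-1}
    - {"dx":0,"dy":0,"dz":0.009,"rx":0,"ry":0,"rz":0,"jaw":-1}
    - {"dx":-0.006,"dy":0,"dz":0,"rx":0,"ry":0,"rz":0,"jaw":-1}
    - {"dx":-0.004,"dy":0,"dz":0,"rx":0,"ry":0,"rz":0,"jaw":-1}

```text
clock: 28.05
tcp_pos: [477.7, -92.7, 42.0]
tool_rot: [-0.001, 0.337, 0.942, 0.0]
contact_force: [-0.5, 0.4, -0.1]
opening: 28.5
```

```bash
python3 - <<'E'
from h import *
pol()
E
```

```text
yaw 140.66 r 202.6 ang 140.69 z 42.0 [-0.456, 0.361, -0.139] [-0.016, -0.151, 0.0] 28.466 28.05
```

Emit:
carry_out:
  steps:
    - {"dx":-0.004,"dy":0,"dz":0,"rx":0,"ry":0,"rz":0,"jaw":-1}
    - {"dx":-0.004,"dy":0,"dz":0,"rx":0,"ry":0,"rz":0,"jaw":-1}
    - {"dx":-0.003,"dy":0,"dz":0,"rx":0,"ry":0,"rz":0,"jaw":-1}

```text
clock: 28.42
tcp_pos: [482.3, -96.4, 41.8]
tool_rot: [-0.003, 0.337, 0.942, 0.001]
contact_force: [-6.0, 6.0, 0.6]
opening: 28.4
```

```bash
python3 - <<'E'
from h import *
pol()
E
```

```text
yaw 140.65 r 196.7 ang 140.71 z 41.8 [-5.96, 6.003, 0.61] [1.011, 1.002, -0.008] 28.371 28.425
```

Emit:
carry_out:
  steps:
    - {"dx":0.0005,"dy":0,"dz":0.002,"rx":0,"ry":0,"rz":0,"jaw":-1}
    - {"dx":0,"dy":0,"dz":0.002,"rx":0,"ry":0,"rz":0,"jaw":-1}

```text
clock: 28.68
tcp_pos: [481.9, -96.1, 39.9]
tool_rot: [-0.003, 0.337, 0.942, 0.001]
contact_force: [-5.7, 3.4, 9.8]
opening: 28.7
```

```bash
python3 - <<'E'
from h import *
pol()
E
```

```text
yaw 140.66 r 197.2 ang 140.69 z 39.9 [-5.69, 3.389, 9.832] [0.409, 0.606, -0.006] 28.656 28.675
```

Emit:
carry_out:
  steps:
    - {"dx":0,"dy":0,"dz":-0.001,"rx":0,"ry":0,"rz":0,"jaw":0}
    - {"dx":0,"dy":0,"dz":0,"rx":0,"ry":0,"rz":0,"jaw":0}
    - {"dx":0,"dy":0,"dz":0,"rx":0,"ry":0,"rz":0,"jaw":0}
    - {"dx":0.0,"dy":0,"dz":0.009,"rx":0,"ry":0,"rz":0,"jaw":0}
    - {"dx":0.0,"dy":0,"dz":0.007,"rx":0,"ry":0,"rz":0,"jaw":-1}
    - {"dx":0,"dy":0,"dz":0,"rx":0,"ry":0,"rz":0,"jaw":-1}
    - {"dx":0,"dy":0,"dz":0,"rx":0,"ry":0,"rz":0,"jaw":-1}
    - {"dx":0,"dy":0,"dz":0,"rx":0,"ry":0,"rz":0,"jaw":-1}
  grip_force: 12

```text
clock: 29.68
tcp_pos: [482.4, -96.5, 30.2]
tool_rot: [-0.002, 0.337, 0.942, 0.001]
contact_force: [-1.4, 0.6, -0.3]
opening: 30.0
```

```bash
python3 - <<'E'
from h import *
pol()
E
```

```text
yaw 140.66 r 196.6 ang 140.70 z 30.2 [-1.361, 0.638, -0.255] [0.018, -0.12, 0.004] 29.976 29.675
```

Emit:
carry_out:
  steps:
    - {"dx":-0.003,"dy":0,"dz":0,"rx":0,"ry":0,"rz":0,"jaw":-1}
    - {"dx":-0.003,"dy":0,"dz":0,"rx":0,"ry":0,"rz":0,"jaw":-1}

```text
clock: 29.92
tcp_pos: [482.3, -96.5, 30.0]
tool_rot: [-0.007, 0.337, 0.942, 0.002]
contact_force: [-9.1, 6.6, 8.9]
opening: 29.6
```

```bash
python3 - <<'E'
from h import *
pol()
E
```

```text
yaw 140.66 r 196.7 ang 140.71 z 30.0 [-9.083, 6.613, 8.917] [1.043, 1.262, -0.117] 29.594 29.925
```

Emit:
carry_out:
  steps:
    - {"dx":0.001,"dy":0,"dz":0,"rx":0,"ry":0,"rz":0,"jaw":0.4}
    - {"dx":0,"dy":0,"dz":0,"rx":0,"ry":0,"rz":0,"jaw":0.4}
    - {"dx":0,"dy":0,"dz":0,"rx":0,"ry":0,"rz":0,"jaw":0.4}
    - {"dx":0,"dy":0,"dz":0,"rx":0,"ry":0,"rz":0,"jaw":0.4}
    - {"dx":0.02,"dy":0,"dz":-0.09,"rx":0,"ry":0,"rz":0,"jaw":0.4}
    - {"dx":0.05,"dy":0,"dz":-0.09,"rx":0,"ry":0,"rz":0,"jaw":0.4}
    - {"dx":0.05,"dy":0,"dz":-0.09,"rx":0,"ry":0,"rz":0,"jaw":0.4}
    - {"dx":0,"dy":0,"dz":-0.05,"rx":0,"ry":0,"rz":0,"jaw":0.4}

```text
clock: 30.92
tcp_pos: [426.6, -51.0, 226.7]
tool_rot: [-0.008, 0.337, 0.941, 0.002]
contact_force: [0.5, -0.6, 0.3]
opening: 61.6
```

```bash
python3 - <<'E'
from h import *
pol()
b=cap('scene');a=cap('top')
ib=b['img'][:,:,::-1];ia=a['img'][:,:,::-1]
for c,n in((b,'scene'),(a,'top')):
    for z in (170,180,190,200,210): print(n,z,proj(c,[fr(105,z,140.6)])[0].round(1))
f=lambda i,s,x,y,w,h:cv2.resize(i[y:y+h,x:x+w],None,fx=s,fy=s,interpolation=cv2.INTER_CUBIC)
cv2.imwrite('pics/v5.png',np.hstack([f(ib,8,245,205,50,70),f(ia,7,340,165,56,80)]))
E
```

```text
yaw 140.61 r 268.6 ang 140.74 z 226.7 [0.548, -0.595, 0.3] [0.026, -0.161, -0.035] 61.639 30.925
scene 170 [276.9 232.2]
scene 180 [276.8 230.5]
scene 190 [276.7 228.8]
scene 200 [276.5 227.1]
scene 210 [276.4 225.4]
top 170 [386.  194.5]
top 180 [386.5 194. ]
top 190 [387.  193.5]
top 200 [387.5 193. ]
top 210 [388.1 192.5]
```

View pics/v5.png

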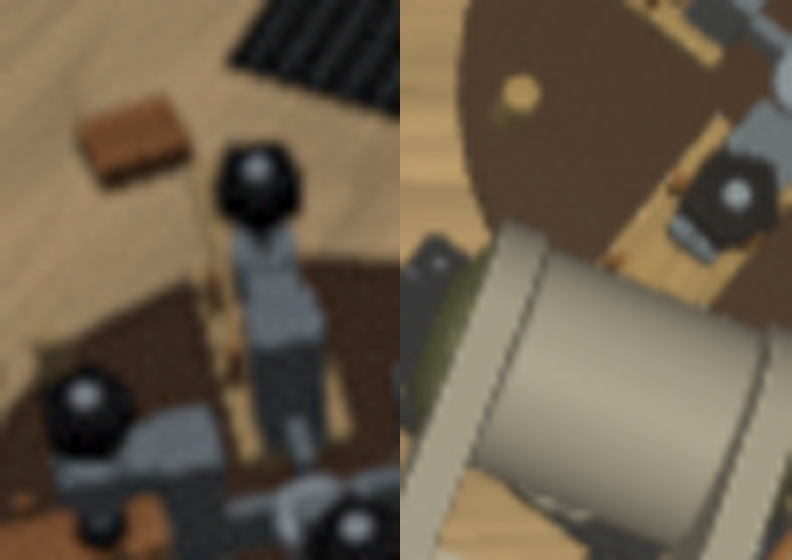

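```bash
python3 - <<'E'
from h import *
print(st()['joint_pos']);plan((fr(105,215,140.6),40,10))
E
```

```text
[-0.396, 0.094, 1.711, 0.003, 1.35, -1.279]
now [428.2 -52.1 227.1] 140.58
{"dx":-0.0270,"dy":0.0001,"dz":0.0017,"rx":-0.0007,"ry":-0.0041,"rz":0.0559}
{"dx":-0.0265,"dy":0.0048,"dz":0.0020,"rx":0.0000,"ry":-0.0000,"rz":0.0559}
{"dx":-0.0253,"dy":0.0093,"dz":0.0020,"rx":0.0000,"ry":-0.0000,"rz":0.0559}
{"dx":-0.0232,"dy":0.0136,"dz":0.0020,"rx":0.0000,"ry":-0.0000,"rz":0.0559}
{"dx":-0.0205,"dy":0.0175,"dz":0.0020,"rx":-0.0000,"ry":-0.0000,"rz":0.0559}
{"dx":-0.0172,"dy":0.0208,"dz":0.0020,"rx":0.0000,"ry":-0.0000,"rz":0.0559}
{"dx":-0.0133,"dy":0.0235,"dz":0.0020,"rx":0.0000,"ry":-0.0000,"rz":0.0559}
{"dx":-0.0090,"dy":0.0254,"dz":0.0020,"rx":0.0000,"ry":-0.0000,"rz":0.0559}
{"dx":-0.0044,"dy":0.0266,"dz":0.0020,"rx":0.0000,"ry":-0.0000,"rz":0.0559}
{"dx":0.0003,"dy":0.0269,"dz":0.0020,"rx":0.0000,"ry":-0.0000,"rz":0.0559}
```

Emit:
carry_out:
  steps:
    - {"dx":-0.027,"dy":0,"dz":0.002,"rx":0,"ry":-0.004,"rz":0.057,"jaw":0.4}
    - {"dx":-0.0265,"dy":0.005,"dz":0.002,"rx":0,"ry":0,"rz":0.057,"jaw":0.4}
    - {"dx":-0.025,"dy":0.009,"dz":0.002,"rx":0,"ry":0,"rz":0.057,"jaw":0.4}
    - {"dx":-0.023,"dy":0.0136,"dz":0.002,"rx":0,"ry":0,"rz":0.057,"jaw":0.4}
    - {"dx":-0.0205,"dy":0.0175,"dz":0.002,"rx":0,"ry":0,"rz":0.057,"jaw":0.4}
    - {"dx":-0.017,"dy":0.021,"dz":0.002,"rx":0,"ry":0,"rz":0.057,"jaw":0.4}
    - {"dx":-0.013,"dy":0.0235,"dz":0.002,"rx":0,"ry":0,"rz":0.057,"jaw":0.4}
    - {"dx":-0.009,"dy":0.0255,"dz":0.002,"rx":0,"ry":0,"rz":0.057,"jaw":0.4}
    - {"dx":-0.0044,"dy":0.0266,"dz":0.002,"rx":0,"ry":0,"rz":0.057,"jaw":0.4}
    - {"dx":0,"dy":0.027,"dz":0.002,"rx":0,"ry":0,"rz":0.057,"jaw":0.4}

```text
clock: 32.28
tcp_pos: [549.6, -162.3, 198.7]
tool_rot: [-0.006, 0.955, 0.297, -0.008]
contact_force: [-0.3, 0.5, 0.3]
opening: 61.7
```

```bash
python3 - <<'E'
from h import *
pol();print(st()['joint_pos'])
p,_,y=yawq();plan((fr(105,215,140.6),y,2))
E
```

```text
yaw 34.55 r 103.2 ang 145.34 z 198.7 [-0.348, 0.489, 0.254] [0.034, -0.028, 0.043] 61.746 32.275
[-0.49, 0.436, 1.34, -0.003, 1.385, 0.479]
now [ 549.6 -162.3  198.7] 34.55
{"dx":0.0062,"dy":-0.0039,"dz":-0.0136,"rx":-0.0049,"ry":0.0036,"rz":-0.0000}
{"dx":0.0063,"dy":-0.0037,"dz":-0.0136,"rx":0.0000,"ry":0.0000,"rz":0.0000}
```

Emit:
carry_out:
  steps:
    - {"dx":0.0065,"dy":-0.004,"dz":0,"rx":-0.005,"ry":0.0035,"rz":0,"jaw":0.4}
    - {"dx":0.0065,"dy":-0.004,"dz":0,"rx":0,"ry":0,"rz":0,"jaw":0.4}
    - {"dx":0,"dy":0,"dz":0,"rx":0,"ry":0,"rz":0,"jaw":0.4}

```text
clock: 32.65
tcp_pos: [552.6, -152.8, 195.7]
tool_rot: [-0.001, 0.954, 0.3, -0.001]
contact_force: [0.2, -0.1, 0.4]
opening: 61.7
```

```bash
python3 - <<'E'
from h import *
pol()
p,_,y=yawq();plan((fr(105,146,140.6),y,4))
E
```

```text
yaw 34.92 r 106.5 ang 140.22 z 195.7 [0.155, -0.085, 0.37] [-0.027, -0.017, -0.006] 61.744 32.65
now [ 552.6 -152.8  195.7] 34.92
{"dx":-0.0001,"dy":0.0007,"dz":0.0207,"rx":-0.0008,"ry":0.0005,"rz":-0.0000}
{"dx":-0.0001,"dy":0.0007,"dz":0.0207,"rx":0.0000,"ry":0.0000,"rz":0.0000}
{"dx":-0.0001,"dy":0.0007,"dz":0.0207,"rx":0.0000,"ry":0.0000,"rz":0.0000}
{"dx":-0.0001,"dy":0.0007,"dz":0.0207,"rx":0.0000,"ry":0.0000,"rz":0.0000}
```

Emit:
carry_out:
  steps:
    - {"dx":0,"dy":0.001,"dz":0.021,"rx":0,"ry":0,"rz":0,"jaw":0.4}
    - {"dx":0,"dy":0.001,"dz":0.021,"rx":0,"ry":0,"rz":0,"jaw":0.4}
    - {"dx":0,"dy":0.0005,"dz":0.01,"rx":0,"ry":0,"rz":0,"jaw":0.4}

```text
clock: 33.02
tcp_pos: [553.0, -153.6, 162.5]
tool_rot: [-0.001, 0.954, 0.301, -0.001]
contact_force: [0.3, -0.2, -0.2]
opening: 61.9
```

Emit:
carry_out:
  steps:
    - {"dx":0,"dy":0,"dz":0.014,"rx":0,"ry":0,"rz":0,"jaw":0.4}
    - {"dx":0,"dy":0,"dz":0.014,"rx":0,"ry":0,"rz":0,"jaw":0.4}
    - {"dx":0,"dy":0,"dz":0,"rx":0,"ry":0,"rz":0,"jaw":-1}
    - {"dx":0,"dy":0,"dz":0,"rx":0,"ry":0,"rz":0,"jaw":-1}
    - {"dx":0,"dy":0,"dz":0,"rx":0,"ry":0,"rz":0,"jaw":-1}
    - {"dx":0,"dy":0,"dz":0,"rx":0,"ry":0,"rz":0,"jaw":-1}
  grip_force: 15

```text
clock: 33.78
tcp_pos: [553.1, -154.0, 144.0]
tool_rot: [-0.001, 0.954, 0.301, -0.001]
contact_force: [1.8, -1.1, -2.4]
opening: 40.8
```

```bash
python3 - <<'E'
from h import *
pol()
E
```

```text
yaw 35.07 r 105.4 ang 140.51 z 144.0 [1.786, -1.134, -2.373] [-0.103, -0.117, -0.009] 40.801 33.775
```

Emit:
carry_out:
  steps:
    - {"dx":0,"dy":0,"dz":-0.0005,"rx":0,"ry":0,"rz":-0.05,"jaw":-1}
    - {"dx":0,"dy":0,"dz":-0.0005,"rx":0,"ry":0,"rz":-0.05,"jaw":-1}
    - {"dx":0,"dy":0,"dz":-0.0005,"rx":0,"ry":0,"rz":-0.05,"jaw":-1}
    - {"dx":0,"dy":0,"dz":-0.0005,"rx":0,"ry":0,"rz":-0.05,"jaw":-1}
    - {"dx":0,"dy":0,"dz":-0.0005,"rx":0,"ry":0,"rz":-0.05,"jaw":-1}
    - {"dx":0,"dy":0,"dz":-0.0005,"rx":0,"ry":0,"rz":-0.05,"jaw":-1}

```text
clock: 34.52
tcp_pos: [553.4, -154.1, 145.9]
tool_rot: [-0.001, 0.703, 0.712, -0.0]
contact_force: [1.7, -0.6, -1.9]
opening: 40.6
```

```bash
python3 - <<'E'
from h import *
pol()
E
```

```text
yaw 90.73 r 105.2 ang 140.49 z 145.9 [1.689, -0.569, -1.872] [-0.242, -0.229, -0.035] 40.567 34.525
```

Emit:
carry_out:
  steps:
    - {"dx":0,"dy":0,"dz":-0.0003,"rx":0,"ry":0,"rz":-0.033,"jaw":-1}
    - {"dx":0,"dy":0,"dz":-0.0003,"rx":0,"ry":0,"rz":-0.033,"jaw":-1}
    - {"dx":0,"dy":0,"dz":-0.0003,"rx":0,"ry":0,"rz":-0.033,"jaw":-1}

```text
clock: 34.9
tcp_pos: [553.5, -154.1, 146.5]
tool_rot: [-0.001, 0.579, 0.815, -0.0]
contact_force: [2.1, -0.8, -1.9]
opening: 40.0
```

```bash
python3 - <<'E'
from h import *
pol()
E
```

```text
yaw 109.18 r 105.0 ang 140.45 z 146.5 [2.056, -0.782, -1.897] [-0.17, -0.26, -0.055] 39.986 34.9
```

Emit:
carry_out:
  steps:
    - {"dx":0,"dy":0,"dz":-0.0003,"rx":0,"ry":0,"rz":-0.033,"jaw":-1}
    - {"dx":0,"dy":0,"dz":-0.0003,"rx":0,"ry":0,"rz":-0.033,"jaw":-1}
    - {"dx":0,"dy":0,"dz":-0.0003,"rx":0,"ry":0,"rz":-0.033,"jaw":-1}

```text
clock: 35.28
tcp_pos: [551.9, -153.4, 146.8]
tool_rot: [-0.003, 0.442, 0.897, 0.0]
contact_force: [-1.2, -0.4, -2.3]
opening: 40.6
```

```bash
python3 - <<'E'
from h import *
pol()
E
```

```text
yaw 127.51 r 106.7 ang 140.71 z 146.8 [-1.238, -0.446, -2.321] [-0.001, 0.092, -0.49] 40.597 35.275
```

Emit:
carry_out:
  steps:
    - {"dx":0.002,"dy":0,"dz":0,"rx":0,"ry":0,"rz":0.011,"jaw":-1}

```text
clock: 35.4
tcp_pos: [551.8, -153.1, 146.8]
tool_rot: [-0.002, 0.459, 0.889, -0.0]
contact_force: [8.1, -7.5, -7.2]
opening: 40.5
```

```bash
python3 - <<'E'
from h import *
pol()
E
```

```text
yaw 125.38 r 107.0 ang 140.60 z 146.8 [8.131, -7.472, -7.218] [-1.04, -1.413, 0.108] 40.522 35.4
```

Emit:
carry_out:
  steps:
    - {"dx":0,"dy":0,"dz":0,"rx":0,"ry":0,"rz":0.011,"jaw":-1}

```text
clock: 35.52
tcp_pos: [552.1, -153.3, 146.7]
tool_rot: [-0.002, 0.476, 0.879, -0.0]
contact_force: [1.4, 0.2, -3.8]
opening: 40.8
```

```bash
python3 - <<'E'
from h import *
pol()
E
```

```text
yaw 123.14 r 106.7 ang 140.59 z 146.7 [1.425, 0.245, -3.783] [-0.125, -0.394, 0.048] 40.77 35.525
```

Emit:
carry_out:
  steps:
    - {"dx":0,"dy":0,"dz":0,"rx":0,"ry":0,"rz":0.011,"jaw":-1}

```text
clock: 35.65
tcp_pos: [552.2, -153.3, 146.6]
tool_rot: [-0.002, 0.493, 0.87, -0.0]
contact_force: [0.5, -0.8, -2.4]
opening: 40.8
```

```bash
python3 - <<'E'
from h import *
pol()
E
```

```text
yaw 120.91 r 106.6 ang 140.55 z 146.6 [0.487, -0.808, -2.427] [-0.127, -0.275, 0.028] 40.77 35.65
```

Emit:
carry_out:
  steps:
    - {"dx":0,"dy":0,"dz":0.0006,"rx":0,"ry":0,"rz":0.055,"jaw":-1}
    - {"dx":0,"dy":0,"dz":0.0006,"rx":0,"ry":0,"rz":0.055,"jaw":-1}
    - {"dx":0,"dy":0,"dz":0.0006,"rx":0,"ry":0,"rz":0.055,"jaw":-1}
    - {"dx":0,"dy":0,"dz":0.0006,"rx":0,"ry":0,"rz":0.055,"jaw":-1}
    - {"dx":0,"dy":0,"dz":0.0006,"rx":0,"ry":0,"rz":0.055,"jaw":-1}
    - {"dx":0,"dy":0,"dz":0.0006,"rx":0,"ry":0,"rz":0.055,"jaw":-1}
    - {"dx":0,"dy":0,"dz":0.0006,"rx":0,"ry":0,"rz":0.055,"jaw":-1}
    - {"dx":0,"dy":0,"dz":0.0006,"rx":0,"ry":0,"rz":0.055,"jaw":-1}
    - {"dx":0,"dy":0,"dz":0.0006,"rx":0,"ry":0,"rz":0.055,"jaw":-1}
    - {"dx":0,"dy":0,"dz":0.0006,"rx":0,"ry":0,"rz":0.055,"jaw":-1}

```text
clock: 36.9
tcp_pos: [554.5, -154.0, 143.1]
tool_rot: [0.001, 0.989, 0.147, 0.001]
contact_force: [2.4, -2.7, -2.5]
opening: 40.5
```

```bash
python3 - <<'E'
from h import *
pol();print(st()['joint_pos'][5])
E
```

```text
yaw 16.86 r 104.4 ang 140.06 z 143.1 [2.375, -2.733, -2.463] [-0.205, -0.271, 0.092] 40.55 36.9
0.803
```

Emit:
carry_out:
  steps:
    - {"dx":0,"dy":0,"dz":0.0006,"rx":0,"ry":0,"rz":0.055,"jaw":-1}
    - {"dx":0,"dy":0,"dz":0.0006,"rx":0,"ry":0,"rz":0.055,"jaw":-1}
    - {"dx":0,"dy":0,"dz":0.0006,"rx":0,"ry":0,"rz":0.055,"jaw":-1}
    - {"dx":0,"dy":0,"dz":0.0006,"rx":0,"ry":0,"rz":0.055,"jaw":-1}
    - {"dx":0,"dy":0,"dz":0.0006,"rx":0,"ry":0,"rz":0.055,"jaw":-1}
    - {"dx":0,"dy":0,"dz":0.0006,"rx":0,"ry":0,"rz":0.055,"jaw":-1}
    - {"dx":0,"dy":0,"dz":0.0006,"rx":0,"ry":0,"rz":0.055,"jaw":-1}
    - {"dx":0,"dy":0,"dz":0.0006,"rx":0,"ry":0,"rz":0.055,"jaw":-1}
    - {"dx":0,"dy":0,"dz":0.0006,"rx":0,"ry":0,"rz":0.055,"jaw":-1}
    - {"dx":0,"dy":0,"dz":0,"rx":0,"ry":0,"rz":0,"jaw":-1}

```text
clock: 38.15
tcp_pos: [553.8, -155.5, 140.0]
tool_rot: [0.002, 0.783, -0.622, 0.002]
contact_force: [0.9, -2.3, -3.2]
opening: 40.5
```

```bash
python3 - <<'E'
from h import *
pol();print(st()['joint_pos'][5])
p,_,y=yawq();plan((fr(105,p[2],140.5),y,1))
E
```

```text
yaw 283.01 r 104.0 ang 140.95 z 140.0 [0.902, -2.28, -3.187] [-0.082, -0.229, -0.101] 40.495 38.15
2.441
now [ 553.8 -155.5  140. ] -76.99
{"dx":-0.0022,"dy":-0.0000,"dz":-0.0000,"rx":-0.0002,"ry":-0.0018,"rz":0.0000}
```

Emit:
carry_out:
  steps:
    - {"dx":0,"dy":0,"dz":0,"rx":0,"ry":0,"rz":0,"jaw":0.4}
    - {"dx":0,"dy":0,"dz":0,"rx":0,"ry":0,"rz":0,"jaw":0.4}
    - {"dx":0,"dy":0,"dz":0,"rx":0,"ry":0,"rz":0,"jaw":0.4}
    - {"dx":0,"dy":0,"dz":0,"rx":0,"ry":0,"rz":-0.055,"jaw":0.4}
    - {"dx":0,"dy":0,"dz":0,"rx":0,"ry":0,"rz":-0.055,"jaw":0.4}
    - {"dx":0,"dy":0,"dz":0,"rx":0,"ry":0,"rz":-0.055,"jaw":0.4}
    - {"dx":0,"dy":0,"dz":0,"rx":0,"ry":0,"rz":-0.055,"jaw":0.4}
    - {"dx":0,"dy":0,"dz":0,"rx":0,"ry":0,"rz":-0.055,"jaw":0.4}
    - {"dx":0,"dy":0,"dz":0,"rx":0,"ry":0,"rz":-0.055,"jaw":0.4}
    - {"dx":0,"dy":0,"dz":0,"rx":0,"ry":0,"rz":-0.055,"jaw":0.4}

```text
clock: 39.4
tcp_pos: [554.3, -154.7, 141.4]
tool_rot: [0.002, 0.999, -0.043, 0.002]
contact_force: [0.2, -0.2, 0.5]
opening: 62.0
```

```bash
python3 - <<'E'
from h import *
pol();print(st()['joint_pos'][5])
p,_,y=yawq();plan((fr(105,p[2],140.5),y,1))
E
```

```text
yaw 355.08 r 104.1 ang 140.44 z 141.4 [0.206, -0.22, 0.476] [0.056, 0.066, 0.041] 61.959 39.4
1.183
now [ 554.3 -154.7  141.4] -4.92
{"dx":-0.0014,"dy":-0.0007,"dz":-0.0000,"rx":0.0015,"ry":-0.0013,"rz":-0.0000}
```

Emit:
carry_out:
  steps:
    - {"dx":-0.0014,"dy":-0.0007,"dz":0,"rx":0.0015,"ry":-0.0013,"rz":-0.055,"jaw":0.4}
    - {"dx":0,"dy":0,"dz":0,"rx":0,"ry":0,"rz":-0.055,"jaw":0.4}
    - {"dx":0,"dy":0,"dz":0,"rx":0,"ry":0,"rz":-0.055,"jaw":0.4}
    - {"dx":0,"dy":0,"dz":0,"rx":0,"ry":0,"rz":-0.055,"jaw":0.4}
    - {"dx":0,"dy":0,"dz":0,"rx":0,"ry":0,"rz":-0.055,"jaw":0.4}
    - {"dx":0,"dy":0,"dz":0,"rx":0,"ry":0,"rz":-0.055,"jaw":0.4}
    - {"dx":0,"dy":0,"dz":0,"rx":0,"ry":0,"rz":-0.055,"jaw":0.4}
    - {"dx":0,"dy":0,"dz":0,"rx":0,"ry":0,"rz":-0.055,"jaw":0.4}
    - {"dx":0,"dy":0,"dz":0,"rx":0,"ry":0,"rz":-0.055,"jaw":0.4}
    - {"dx":0,"dy":0,"dz":0,"rx":0,"ry":0,"rz":-0.055,"jaw":0.4}

```text
clock: 40.65
tcp_pos: [553.8, -153.6, 142.4]
tool_rot: [0.0, 0.657, 0.754, 0.0]
contact_force: [-1.1, 0.7, -0.4]
opening: 61.8
```

Emit:
carry_out:
  steps:
    - {"dx":0,"dy":0,"dz":0,"rx":0,"ry":0,"rz":-0.055,"jaw":0.4}
    - {"dx":0,"dy":0,"dz":0,"rx":0,"ry":0,"rz":-0.055,"jaw":0.4}
    - {"dx":0,"dy":0,"dz":0,"rx":0,"ry":0,"rz":-0.055,"jaw":0.4}
    - {"dx":0,"dy":0,"dz":0,"rx":0,"ry":0,"rz":-0.055,"jaw":0.4}
    - {"dx":0,"dy":0,"dz":0,"rx":0,"ry":0,"rz":-0.055,"jaw":0.4}
    - {"dx":0,"dy":0,"dz":0,"rx":0,"ry":0,"rz":-0.055,"jaw":0.4}
    - {"dx":0,"dy":0,"dz":0,"rx":0,"ry":0,"rz":-0.055,"jaw":0.4}
    - {"dx":0,"dy":0,"dz":0,"rx":0,"ry":0,"rz":-0.055,"jaw":0.4}
    - {"dx":0,"dy":0,"dz":0,"rx":0,"ry":0,"rz":-0.055,"jaw":0.4}
    - {"dx":0,"dy":0,"dz":0,"rx":0,"ry":0,"rz":0,"jaw":0.4}

```text
clock: 41.9
tcp_pos: [554.2, -153.0, 143.3]
tool_rot: [0.001, -0.09, 0.996, -0.0]
contact_force: [-0.2, -0.3, -0.0]
opening: 61.5
```

```bash
python3 - <<'E'
from h import *
pol();print(st()['joint_pos'][5])
plan((fr(105,140,140.5),211,2))
E
```

```text
yaw 190.30 r 105.2 ang 139.73 z 143.3 [-0.247, -0.318, -0.018] [0.068, -0.16, 0.038] 61.5 41.9
-2.224
now [ 554.2 -153.   143.3] -169.7
{"dx":0.0008,"dy":-0.0009,"dz":0.0028,"rx":-0.0001,"ry":0.0006,"rz":-0.0575}
{"dx":0.0009,"dy":-0.0007,"dz":0.0028,"rx":0.0000,"ry":0.0000,"rz":-0.0575}
```

Emit:
carry_out:
  steps:
    - {"dx":0.0008,"dy":-0.0009,"dz":0.003,"rx":0,"ry":0,"rz":-0.055,"jaw":0.4}
    - {"dx":0.0009,"dy":-0.0007,"dz":0.003,"rx":0,"ry":0,"rz":-0.054,"jaw":0.4}
    - {"dx":0,"dy":0,"dz":0,"rx":0,"ry":0,"rz":0,"jaw":0.4}

```text
clock: 42.28
tcp_pos: [553.5, -154.1, 139.9]
tool_rot: [0.001, -0.257, 0.966, -0.0]
contact_force: [0.2, -0.2, -0.2]
opening: 61.9
```

```bash
python3 - <<'E'
from h import *
pol()
plan((fr(105,140,140.5),211,1))
E
```

```text
yaw 209.77 r 105.0 ang 140.44 z 139.9 [0.229, -0.224, -0.166] [0.16, -0.102, -0.004] 61.863 42.275
now [ 553.5 -154.1  139.9] -150.23
{"dx":0.0002,"dy":-0.0001,"dz":-0.0002,"rx":-0.0003,"ry":0.0006,"rz":-0.0068}
```

Emit:
carry_out:
  steps:
    - {"dx":0,"dy":0,"dz":0,"rx":0,"ry":0,"rz":-0.0065,"jaw":-1}
    - {"dx":0,"dy":0,"dz":0,"rx":0,"ry":0,"rz":0,"jaw":-1}
    - {"dx":0,"dy":0,"dz":0,"rx":0,"ry":0,"rz":0,"jaw":-1}
    - {"dx":0,"dy":0,"dz":0,"rx":0,"ry":0,"rz":0,"jaw":-1}

```text
clock: 42.78
tcp_pos: [553.6, -154.0, 140.1]
tool_rot: [0.001, -0.263, 0.965, -0.0]
contact_force: [0.6, 0.6, -0.4]
opening: 40.8
```

```bash
python3 - <<'E'
from h import *
pol()
E
```

```text
yaw 210.47 r 105.1 ang 140.37 z 140.1 [0.622, 0.646, -0.378] [0.115, -0.149, 0.083] 40.841 42.775
```

Emit:
carry_out:
  steps:
    - {"dx":0,"dy":0,"dz":0.0006,"rx":0,"ry":0,"rz":0.055,"jaw":-1}
    - {"dx":0,"dy":0,"dz":0.0006,"rx":0,"ry":0,"rz":0.055,"jaw":-1}
    - {"dx":0,"dy":0,"dz":0.0006,"rx":0,"ry":0,"rz":0.055,"jaw":-1}
    - {"dx":0,"dy":0,"dz":0.0006,"rx":0,"ry":0,"rz":0.055,"jaw":-1}
    - {"dx":0,"dy":0,"dz":0.0006,"rx":0,"ry":0,"rz":0.055,"jaw":-1}
    - {"dx":0,"dy":0,"dz":0.0006,"rx":0,"ry":0,"rz":0.055,"jaw":-1}
    - {"dx":0,"dy":0,"dz":0.0006,"rx":0,"ry":0,"rz":0.055,"jaw":-1}
    - {"dx":0,"dy":0,"dz":0.0006,"rx":0,"ry":0,"rz":0.055,"jaw":-1}

```text
clock: 43.78
tcp_pos: [553.5, -154.2, 137.3]
tool_rot: [0.001, 0.435, 0.901, 0.0]
contact_force: [-1.2, 0.5, 1.3]
opening: 40.6
```

```bash
python3 - <<'E'
from h import *
pol()
p,_,y=yawq();plan((fr(105,p[2],140.5),y,1))
E
```

```text
yaw 128.48 r 105.0 ang 140.46 z 137.3 [-1.215, 0.453, 1.291] [0.015, -0.02, 0.022] 40.607 43.775
now [ 553.5 -154.2  137.3] 128.48
{"dx":-0.0000,"dy":-0.0001,"dz":-0.0000,"rx":0.0004,"ry":0.0006,"rz":0.0000}
```

Emit:
carry_out:
  steps:
    - {"dx":0,"dy":0,"dz":0.0006,"rx":0,"ry":0,"rz":0.055,"jaw":-1}
    - {"dx":0,"dy":0,"dz":0.0006,"rx":0,"ry":0,"rz":0.055,"jaw":-1}
    - {"dx":0,"dy":0,"dz":0.0006,"rx":0,"ry":0,"rz":0.055,"jaw":-1}
    - {"dx":0,"dy":0,"dz":0.0006,"rx":0,"ry":0,"rz":0.055,"jaw":-1}
    - {"dx":0,"dy":0,"dz":0.0006,"rx":0,"ry":0,"rz":0.055,"jaw":-1}
    - {"dx":0,"dy":0,"dz":0.0006,"rx":0,"ry":0,"rz":0.055,"jaw":-1}
    - {"dx":0,"dy":0,"dz":0.0006,"rx":0,"ry":0,"rz":0.055,"jaw":-1}
    - {"dx":0,"dy":0,"dz":0.0006,"rx":0,"ry":0,"rz":0.055,"jaw":-1}
    - {"dx":0,"dy":0,"dz":0.0006,"rx":0,"ry":0,"rz":0.055,"jaw":-1}
    - {"dx":0,"dy":0,"dz":0.0006,"rx":0,"ry":0,"rz":0.055,"jaw":-1}

```text
clock: 45.02
tcp_pos: [553.4, -154.1, 133.9]
tool_rot: [0.001, 0.975, 0.224, 0.001]
contact_force: [-0.3, -0.0, -0.0]
opening: 40.2
```

```bash
python3 - <<'E'
from h import *
pol()
E
```

```text
yaw 25.84 r 105.2 ang 140.50 z 133.9 [-0.257, -0.032, -0.047] [0.052, 0.063, 0.044] 40.197 45.025
```

Emit:
carry_out:
  steps:
    - {"dx":0,"dy":0,"dz":0.0006,"rx":0,"ry":0,"rz":0.055,"jaw":-1}
    - {"dx":0,"dy":0,"dz":0.0006,"rx":0,"ry":0,"rz":0.055,"jaw":-1}
    - {"dx":0,"dy":0,"dz":0.0006,"rx":0,"ry":0,"rz":0.055,"jaw":-1}
    - {"dx":0,"dy":0,"dz":0.0006,"rx":0,"ry":0,"rz":0.055,"jaw":-1}
    - {"dx":0,"dy":0,"dz":0.0006,"rx":0,"ry":0,"rz":0.055,"jaw":-1}
    - {"dx":0,"dy":0,"dz":0.0006,"rx":0,"ry":0,"rz":0.055,"jaw":-1}
    - {"dx":0,"dy":0,"dz":0.0006,"rx":0,"ry":0,"rz":0.055,"jaw":-1}
    - {"dx":0,"dy":0,"dz":0.0006,"rx":0,"ry":0,"rz":0.055,"jaw":-1}
    - {"dx":0,"dy":0,"dz":0.0006,"rx":0,"ry":0,"rz":0.055,"jaw":-1}

```text
clock: 46.15
tcp_pos: [553.4, -154.0, 130.8]
tool_rot: [-0.0, 0.836, -0.549, 0.001]
contact_force: [0.0, -0.1, -0.0]
opening: 40.0
```

```bash
python3 - <<'E'
from h import *
pol();print(st()['joint_pos'][5])
E
```

```text
yaw 293.45 r 105.2 ang 140.44 z 130.8 [0.044, -0.063, -0.043] [0.166, 0.043, 0.055] 39.979 46.15
2.257
```

Emit:
carry_out:
  steps:
    - {"dx":0,"dy":0,"dz":0,"rx":0,"ry":0,"rz":0,"jaw":-1}

```text
clock: 46.28
tcp_pos: [553.4, -154.0, 130.8]
tool_rot: [-0.0, 0.836, -0.548, 0.001]
contact_force: [-1.0, 0.3, -0.6]
opening: 40.5
```

```bash
python3 - <<'E'
from h import *
pol()
E
```

```text
yaw 293.49 r 105.2 ang 140.44 z 130.8 [-1.047, 0.319, -0.571] [0.168, 0.025, -0.061] 40.536 46.275
```

Emit:
carry_out:
  steps:
    - {"dx":0,"dy":0,"dz":0,"rx":0,"ry":0,"rz":0,"jaw":0.4}
    - {"dx":0,"dy":0,"dz":0,"rx":0,"ry":0,"rz":0,"jaw":0.4}
    - {"dx":0,"dy":0,"dz":0,"rx":0,"ry":0,"rz":0,"jaw":0.4}
    - {"dx":0,"dy":0,"dz":0,"rx":0,"ry":0,"rz":-0.055,"jaw":0.4}
    - {"dx":0,"dy":0,"dz":0,"rx":0,"ry":0,"rz":-0.055,"jaw":0.4}
    - {"dx":0,"dy":0,"dz":0,"rx":0,"ry":0,"rz":-0.055,"jaw":0.4}
    - {"dx":0,"dy":0,"dz":0,"rx":0,"ry":0,"rz":-0.055,"jaw":0.4}
    - {"dx":0,"dy":0,"dz":0,"rx":0,"ry":0,"rz":-0.055,"jaw":0.4}
    - {"dx":0,"dy":0,"dz":0,"rx":0,"ry":0,"rz":-0.055,"jaw":0.4}

```text
clock: 47.4
tcp_pos: [553.6, -154.1, 131.0]
tool_rot: [0.001, 0.999, -0.04, 0.001]
contact_force: [0.1, 0.1, 1.0]
opening: 61.5
```

Emit:
carry_out:
  steps:
    - {"dx":0,"dy":0,"dz":0,"rx":0,"ry":0,"rz":-0.055,"jaw":0.4}
    - {"dx":0,"dy":0,"dz":0,"rx":0,"ry":0,"rz":-0.055,"jaw":0.4}
    - {"dx":0,"dy":0,"dz":0,"rx":0,"ry":0,"rz":-0.055,"jaw":0.4}
    - {"dx":0,"dy":0,"dz":0,"rx":0,"ry":0,"rz":-0.055,"jaw":0.4}
    - {"dx":0,"dy":0,"dz":0,"rx":0,"ry":0,"rz":-0.055,"jaw":0.4}
    - {"dx":0,"dy":0,"dz":0,"rx":0,"ry":0,"rz":-0.055,"jaw":0.4}
    - {"dx":0,"dy":0,"dz":0,"rx":0,"ry":0,"rz":-0.055,"jaw":0.4}
    - {"dx":0,"dy":0,"dz":0,"rx":0,"ry":0,"rz":-0.055,"jaw":0.4}
    - {"dx":0,"dy":0,"dz":0,"rx":0,"ry":0,"rz":-0.055,"jaw":0.4}
    - {"dx":0,"dy":0,"dz":0,"rx":0,"ry":0,"rz":-0.055,"jaw":0.4}

```text
clock: 48.65
tcp_pos: [553.7, -154.2, 131.0]
tool_rot: [0.001, 0.654, 0.756, 0.0]
contact_force: [0.2, 0.7, 0.3]
opening: 61.7
```

Emit:
carry_out:
  steps:
    - {"dx":0,"dy":0,"dz":0,"rx":0,"ry":0,"rz":-0.055,"jaw":0.4}
    - {"dx":0,"dy":0,"dz":0,"rx":0,"ry":0,"rz":-0.055,"jaw":0.4}
    - {"dx":0,"dy":0,"dz":0,"rx":0,"ry":0,"rz":-0.055,"jaw":0.4}
    - {"dx":0,"dy":0,"dz":0,"rx":0,"ry":0,"rz":-0.055,"jaw":0.4}
    - {"dx":0,"dy":0,"dz":0,"rx":0,"ry":0,"rz":-0.055,"jaw":0.4}
    - {"dx":0,"dy":0,"dz":0,"rx":0,"ry":0,"rz":-0.055,"jaw":0.4}
    - {"dx":0,"dy":0,"dz":0,"rx":0,"ry":0,"rz":0,"jaw":0.4}

```text
clock: 49.52
tcp_pos: [553.8, -154.3, 131.1]
tool_rot: [0.001, 0.174, 0.985, -0.001]
contact_force: [0.2, 0.7, 0.8]
opening: 61.4
```

```bash
python3 - <<'E'
from h import *
pol();print(st()['joint_pos'][5])
plan((fr(105,130,140.5),185.3,2))
E
```

```text
yaw 159.94 r 104.6 ang 140.43 z 131.1 [0.243, 0.671, 0.754] [0.069, -0.126, 0.014] 61.372 49.525
-1.696
now [ 553.8 -154.3  131.1] 159.94
{"dx":0.0003,"dy":-0.0000,"dz":0.0009,"rx":-0.0004,"ry":0.0010,"rz":-0.0705}
{"dx":0.0003,"dy":0.0001,"dz":0.0009,"rx":0.0000,"ry":0.0000,"rz":-0.0705}
```

Emit:
carry_out:
  steps:
    - {"dx":0.0003,"dy":0,"dz":0.001,"rx":0,"ry":0.001,"rz":-0.055,"jaw":0.4}
    - {"dx":0.0003,"dy":0,"dz":0.001,"rx":0,"ry":0,"rz":-0.055,"jaw":0.4}
    - {"dx":0,"dy":0,"dz":0,"rx":0,"ry":0,"rz":-0.026,"jaw":0.4}
    - {"dx":0,"dy":0,"dz":0,"rx":0,"ry":0,"rz":0,"jaw":-1}
    - {"dx":0,"dy":0,"dz":0,"rx":0,"ry":0,"rz":0,"jaw":-1}
    - {"dx":0,"dy":0,"dz":0,"rx":0,"ry":0,"rz":0,"jaw":-1}
    - {"dx":0,"dy":0,"dz":0,"rx":0,"ry":0,"rz":0,"jaw":-1}

```text
clock: 50.4
tcp_pos: [553.5, -154.1, 129.9]
tool_rot: [-0.0, -0.035, 0.999, -0.0]
contact_force: [-0.6, 0.8, -0.1]
opening: 40.5
```

```bash
python3 - <<'E'
from h import *
pol()
E
```

```text
yaw 183.98 r 105.1 ang 140.46 z 129.9 [-0.577, 0.806, -0.069] [0.118, -0.12, 0.075] 40.51 50.4
```

Emit:
carry_out:
  steps:
    - {"dx":0,"dy":0,"dz":0.0006,"rx":0,"ry":0,"rz":0.055,"jaw":-1}
    - {"dx":0,"dy":0,"dz":0.0006,"rx":0,"ry":0,"rz":0.055,"jaw":-1}
    - {"dx":0,"dy":0,"dz":0.0006,"rx":0,"ry":0,"rz":0.055,"jaw":-1}
    - {"dx":0,"dy":0,"dz":0.0006,"rx":0,"ry":0,"rz":0.055,"jaw":-1}
    - {"dx":0,"dy":0,"dz":0.0006,"rx":0,"ry":0,"rz":0.055,"jaw":-1}
    - {"dx":0,"dy":0,"dz":0.0006,"rx":0,"ry":0,"rz":0.055,"jaw":-1}
    - {"dx":0,"dy":0,"dz":0.0006,"rx":0,"ry":0,"rz":0.055,"jaw":-1}
    - {"dx":0,"dy":0,"dz":0.0006,"rx":0,"ry":0,"rz":0.055,"jaw":-1}
    - {"dx":0,"dy":0,"dz":0.0006,"rx":0,"ry":0,"rz":0.055,"jaw":-1}
    - {"dx":0,"dy":0,"dz":0.0006,"rx":0,"ry":0,"rz":0.055,"jaw":-1}

```text
clock: 51.65
tcp_pos: [553.3, -154.3, 126.5]
tool_rot: [0.0, 0.758, 0.652, -0.001]
contact_force: [-0.0, 0.4, 0.0]
opening: 40.3
```

```bash
python3 - <<'E'
from h import *
pol()
E
```

```text
yaw 81.38 r 105.1 ang 140.62 z 126.5 [-0.016, 0.384, 0.046] [-0.002, 0.032, 0.033] 40.293 51.65
```

Emit:
carry_out:
  steps:
    - {"dx":0,"dy":0,"dz":0.0006,"rx":0,"ry":0,"rz":0.055,"jaw":-1}
    - {"dx":0,"dy":0,"dz":0.0006,"rx":0,"ry":0,"rz":0.055,"jaw":-1}
    - {"dx":0,"dy":0,"dz":0.0006,"rx":0,"ry":0,"rz":0.055,"jaw":-1}
    - {"dx":0,"dy":0,"dz":0.0006,"rx":0,"ry":0,"rz":0.055,"jaw":-1}
    - {"dx":0,"dy":0,"dz":0.0006,"rx":0,"ry":0,"rz":0.055,"jaw":-1}
    - {"dx":0,"dy":0,"dz":0.0006,"rx":0,"ry":0,"rz":0.055,"jaw":-1}
    - {"dx":0,"dy":0,"dz":0.0006,"rx":0,"ry":0,"rz":0.055,"jaw":-1}
    - {"dx":0,"dy":0,"dz":0.0006,"rx":0,"ry":0,"rz":0.055,"jaw":-1}
    - {"dx":0,"dy":0,"dz":0.0006,"rx":0,"ry":0,"rz":0.055,"jaw":-1}
    - {"dx":0,"dy":0,"dz":0.0006,"rx":0,"ry":0,"rz":0.055,"jaw":-1}

```text
clock: 52.9
tcp_pos: [553.1, -154.1, 123.1]
tool_rot: [0.001, 0.983, -0.185, -0.0]
contact_force: [0.3, -0.2, 0.7]
opening: 40.5
```

```bash
python3 - <<'E'
from h import *
pol();print(st()['joint_pos'][5])
E
```

```text
yaw 338.64 r 105.3 ang 140.56 z 123.1 [0.297, -0.226, 0.71] [0.167, 0.019, 0.114] 40.526 52.9
1.469
```

Emit:
carry_out:
  steps:
    - {"dx":0,"dy":0,"dz":0.0006,"rx":0,"ry":0,"rz":0.055,"jaw":-1}
    - {"dx":0,"dy":0,"dz":0.0006,"rx":0,"ry":0,"rz":0.055,"jaw":-1}
    - {"dx":0,"dy":0,"dz":0.0006,"rx":0,"ry":0,"rz":0.055,"jaw":-1}
    - {"dx":0,"dy":0,"dz":0.0006,"rx":0,"ry":0,"rz":0.055,"jaw":-1}
    - {"dx":0,"dy":0,"dz":0.0006,"rx":0,"ry":0,"rz":0.055,"jaw":-1}
    - {"dx":0,"dy":0,"dz":0,"rx":0,"ry":0,"rz":0,"jaw":-1}

```text
clock: 53.65
tcp_pos: [553.3, -154.0, 121.4]
tool_rot: [0.001, 0.805, -0.593, -0.0]
contact_force: [-0.5, -0.3, -0.1]
opening: 40.4
```

```bash
python3 - <<'E'
from h import *
pol()
E
```

```text
yaw 287.31 r 105.3 ang 140.48 z 121.4 [-0.483, -0.261, -0.126] [0.124, 0.021, -0.092] 40.393 53.65
```

Emit:
carry_out:
  steps:
    - {"dx":0,"dy":0,"dz":0,"rx":0,"ry":0,"rz":0,"jaw":0.4}
    - {"dx":0,"dy":0,"dz":0,"rx":0,"ry":0,"rz":0,"jaw":0.4}
    - {"dx":0,"dy":0,"dz":0,"rx":0,"ry":0,"rz":0,"jaw":0.4}
    - {"dx":0,"dy":0,"dz":0,"rx":0,"ry":0,"rz":-0.055,"jaw":0.4}
    - {"dx":0,"dy":0,"dz":0,"rx":0,"ry":0,"rz":-0.055,"jaw":0.4}
    - {"dx":0,"dy":0,"dz":0,"rx":0,"ry":0,"rz":-0.055,"jaw":0.4}
    - {"dx":0,"dy":0,"dz":0,"rx":0,"ry":0,"rz":-0.055,"jaw":0.4}
    - {"dx":0,"dy":0,"dz":0,"rx":0,"ry":0,"rz":-0.055,"jaw":0.4}
    - {"dx":0,"dy":0,"dz":0,"rx":0,"ry":0,"rz":-0.055,"jaw":0.4}
    - {"dx":0,"dy":0,"dz":0,"rx":0,"ry":0,"rz":-0.055,"jaw":0.4}

```text
clock: 54.9
tcp_pos: [553.3, -154.2, 121.4]
tool_rot: [0.001, 1.0, -0.004, -0.0]
contact_force: [-0.4, 0.2, 0.2]
opening: 61.7
```

Emit:
carry_out:
  steps:
    - {"dx":0,"dy":0,"dz":0,"rx":0,"ry":0,"rz":-0.055,"jaw":0.4}
    - {"dx":0,"dy":0,"dz":0,"rx":0,"ry":0,"rz":-0.055,"jaw":0.4}
    - {"dx":0,"dy":0,"dz":0,"rx":0,"ry":0,"rz":-0.055,"jaw":0.4}
    - {"dx":0,"dy":0,"dz":0,"rx":0,"ry":0,"rz":-0.055,"jaw":0.4}
    - {"dx":0,"dy":0,"dz":0,"rx":0,"ry":0,"rz":-0.055,"jaw":0.4}
    - {"dx":0,"dy":0,"dz":0,"rx":0,"ry":0,"rz":-0.055,"jaw":0.4}
    - {"dx":0,"dy":0,"dz":0,"rx":0,"ry":0,"rz":-0.055,"jaw":0.4}
    - {"dx":0,"dy":0,"dz":0,"rx":0,"ry":0,"rz":-0.055,"jaw":0.4}
    - {"dx":0,"dy":0,"dz":0,"rx":0,"ry":0,"rz":-0.055,"jaw":0.4}
    - {"dx":0,"dy":0,"dz":0,"rx":0,"ry":0,"rz":0,"jaw":0.4}

```text
clock: 56.15
tcp_pos: [553.4, -154.4, 121.4]
tool_rot: [0.0, 0.695, 0.719, -0.001]
contact_force: [1.1, 0.3, 0.0]
opening: 61.6
```

```bash
python3 - <<'E'
from h import *
pol();print(st()['joint_pos'][5])
E
```

```text
yaw 92.03 r 104.9 ang 140.60 z 121.4 [1.062, 0.304, 0.034] [-0.05, -0.125, 0.001] 61.617 56.15
-0.51
```

Emit:
carry_out:
  steps:
    - {"dx":0,"dy":0,"dz":-0.004,"rx":0,"ry":0,"rz":-0.055,"jaw":0.4}
    - {"dx":0,"dy":0,"dz":-0.004,"rx":0,"ry":0,"rz":-0.029,"jaw":0.4}
    - {"dx":0,"dy":0,"dz":0,"rx":0,"ry":0,"rz":0,"jaw":0.4}
    - {"dx":0,"dy":0,"dz":0,"rx":0,"ry":0,"rz":0,"jaw":-1}
    - {"dx":0,"dy":0,"dz":0,"rx":0,"ry":0,"rz":0,"jaw":-1}
    - {"dx":0,"dy":0,"dz":0,"rx":0,"ry":0,"rz":0,"jaw":-1}
    - {"dx":0,"dy":0,"dz":0,"rx":0,"ry":0,"rz":0,"jaw":-1}

```text
clock: 57.02
tcp_pos: [553.4, -154.4, 126.1]
tool_rot: [0.0, 0.598, 0.802, -0.001]
contact_force: [-0.1, -0.2, -0.2]
opening: 40.4
```

```bash
python3 - <<'E'
from h import *
pol()
E
```

```text
yaw 106.55 r 105.0 ang 140.60 z 126.1 [-0.126, -0.177, -0.248] [-0.029, -0.113, 0.046] 40.397 57.025
```

Emit:
carry_out:
  steps:
    - {"dx":0,"dy":0,"dz":0.0006,"rx":0,"ry":0,"rz":0.055,"jaw":-1}
    - {"dx":0,"dy":0,"dz":0.0006,"rx":0,"ry":0,"rz":0.055,"jaw":-1}
    - {"dx":0,"dy":0,"dz":0.0006,"rx":0,"ry":0,"rz":0.055,"jaw":-1}
    - {"dx":0,"dy":0,"dz":0.0006,"rx":0,"ry":0,"rz":0.055,"jaw":-1}
    - {"dx":0,"dy":0,"dz":0.0006,"rx":0,"ry":0,"rz":0.055,"jaw":-1}
    - {"dx":0,"dy":0,"dz":0.0006,"rx":0,"ry":0,"rz":0.055,"jaw":-1}
    - {"dx":0,"dy":0,"dz":0.0006,"rx":0,"ry":0,"rz":0.055,"jaw":-1}
    - {"dx":0,"dy":0,"dz":0.0006,"rx":0,"ry":0,"rz":0.055,"jaw":-1}
    - {"dx":0,"dy":0,"dz":0.0006,"rx":0,"ry":0,"rz":0.055,"jaw":-1}

```text
clock: 58.15
tcp_pos: [553.1, -154.2, 123.0]
tool_rot: [0.001, 0.992, 0.126, -0.001]
contact_force: [-0.1, 0.3, 0.4]
opening: 40.4
```

```bash
python3 - <<'E'
from h import *
pol()
E
```

```text
yaw 14.43 r 105.3 ang 140.64 z 123.0 [-0.144, 0.268, 0.367] [0.106, 0.012, 0.119] 40.42 58.15
```

Emit:
carry_out:
  steps:
    - {"dx":0,"dy":0,"dz":0.0006,"rx":0,"ry":0,"rz":0.055,"jaw":-1}
    - {"dx":0,"dy":0,"dz":0.0006,"rx":0,"ry":0,"rz":0.055,"jaw":-1}
    - {"dx":0,"dy":0,"dz":0.0006,"rx":0,"ry":0,"rz":0.055,"jaw":-1}
    - {"dx":0,"dy":0,"dz":0.0006,"rx":0,"ry":0,"rz":0.055,"jaw":-1}
    - {"dx":0,"dy":0,"dz":0.0006,"rx":0,"ry":0,"rz":0.055,"jaw":-1}
    - {"dx":0,"dy":0,"dz":0.0006,"rx":0,"ry":0,"rz":0.055,"jaw":-1}

```text
clock: 58.9
tcp_pos: [553.2, -154.0, 121.0]
tool_rot: [0.001, 0.917, -0.399, -0.0]
contact_force: [0.5, 0.1, 0.2]
opening: 40.6
```

```bash
python3 - <<'E'
from h import *
pol()
E
```

```text
yaw 312.93 r 105.4 ang 140.51 z 121.0 [0.541, 0.139, 0.196] [0.18, -0.09, 0.07] 40.584 58.9
```

Emit:
carry_out:
  steps:
    - {"dx":0,"dy":0,"dz":0.0004,"rx":0,"ry":0,"rz":0.033,"jaw":-1}
    - {"dx":0,"dy":0,"dz":0,"rx":0,"ry":0,"rz":0,"jaw":-1}

```text
clock: 59.15
tcp_pos: [553.2, -154.0, 120.8]
tool_rot: [0.001, 0.894, -0.448, -0.0]
contact_force: [-0.5, -0.6, 1.1]
opening: 40.2
```

```bash
python3 - <<'E'
from h import *
pol()
E
```

```text
yaw 306.75 r 105.4 ang 140.51 z 120.8 [-0.547, -0.637, 1.107] [0.177, -0.053, -0.041] 40.194 59.15
```

Emit:
carry_out:
  steps:
    - {"dx":0,"dy":0,"dz":0,"rx":0,"ry":0,"rz":0,"jaw":0.4}
    - {"dx":0,"dy":0,"dz":0,"rx":0,"ry":0,"rz":0,"jaw":0.4}
    - {"dx":0,"dy":0,"dz":0,"rx":0,"ry":0,"rz":0,"jaw":0.4}
    - {"dx":0,"dy":0,"dz":-0.05,"rx":0,"ry":0,"rz":0,"jaw":0.4}
    - {"dx":0,"dy":0,"dz":-0.06,"rx":0,"ry":0,"rz":0,"jaw":0.4}
    - {"dx":0,"dy":0,"dz":-0.04,"rx":0,"ry":0,"rz":0,"jaw":0.2}
    - {"dx":0,"dy":0,"dz":0,"rx":0,"ry":0,"rz":-0.03,"jaw":-0.2}

```text
clock: 60.02
tcp_pos: [553.0, -153.8, 213.3]
tool_rot: [0.001, 0.916, -0.402, -0.001]
contact_force: [0.4, 0.1, -1.7]
opening: 44.9
```

```bash
python3 - <<'E'
from h import *
pol();print(st()['joint_pos'])
plan(([480.2,-235.4,200],7,6))
E
```

```text
yaw 312.61 r 105.6 ang 140.48 z 213.3 [0.381, 0.14, -1.685] [0.071, 0.034, 0.043] 44.946 60.025
[-0.474, 0.418, 1.329, -0.002, 1.397, 1.924]
now [ 553.  -153.8  213.3] -47.39
{"dx":0.0030,"dy":0.0302,"dz":0.0038,"rx":0.0007,"ry":0.0003,"rz":-0.0504}
{"dx":-0.0018,"dy":0.0303,"dz":0.0037,"rx":0.0000,"ry":0.0000,"rz":-0.0504}
{"dx":-0.0066,"dy":0.0297,"dz":0.0037,"rx":-0.0000,"ry":0.0000,"rz":-0.0504}
{"dx":-0.0112,"dy":0.0283,"dz":0.0037,"rx":-0.0000,"ry":0.0000,"rz":-0.0504}
{"dx":-0.0155,"dy":0.0262,"dz":0.0037,"rx":-0.0000,"ry":0.0000,"rz":-0.0504}
{"dx":-0.0194,"dy":0.0234,"dz":0.0037,"rx":0.0000,"ry":0.0000,"rz":-0.0504}
```

Emit:
carry_out:
  steps:
    - {"dx":0.003,"dy":0.031,"dz":0.002,"rx":0,"ry":0,"rz":-0.05,"jaw":-0.2}
    - {"dx":-0.002,"dy":0.031,"dz":0.002,"rx":0,"ry":0,"rz":-0.05,"jaw":-0.2}
    - {"dx":-0.007,"dy":0.03,"dz":0.002,"rx":0,"ry":0,"rz":-0.05,"jaw":-0.2}
    - {"dx":-0.011,"dy":0.028,"dz":0.002,"rx":0,"ry":0,"rz":-0.05,"jaw":-0.2}
    - {"dx":-0.0155,"dy":0.026,"dz":0.002,"rx":0,"ry":0,"rz":-0.05,"jaw":-0.2}
    - {"dx":-0.0194,"dy":0.0234,"dz":0.002,"rx":0,"ry":0,"rz":-0.05,"jaw":-0.2}
    - {"dx":0,"dy":0,"dz":0,"rx":0,"ry":0,"rz":0,"jaw":-0.2}

```text
clock: 60.9
tcp_pos: [478.2, -238.8, 206.6]
tool_rot: [0.001, 0.997, 0.075, -0.001]
contact_force: [0.2, -0.2, -0.3]
opening: 35.2
```

```bash
python3 - <<'E'
from h import *
pol();print(st()['joint_pos'])
plan(([480.2,-235.4,160],6.5,2),([480.2,-235.4,75],6.5,3))
E
```

```text
yaw 8.56 r 157.3 ang 186.49 z 206.6 [0.238, -0.18, -0.325] [0.043, 0.014, 0.008] 35.171 60.9
[-0.681, 0.333, 1.466, -0.002, 1.342, 0.741]
now [ 478.2 -238.8  206.6] 8.56
{"dx":0.0022,"dy":-0.0026,"dz":0.0388,"rx":0.0004,"ry":0.0006,"rz":0.0057}
{"dx":0.0020,"dy":-0.0026,"dz":0.0388,"rx":-0.0000,"ry":-0.0000,"rz":0.0057}
{"dx":0.0000,"dy":-0.0000,"dz":0.0472,"rx":0.0000,"ry":0.0000,"rz":0.0000}
{"dx":0.0000,"dy":-0.0000,"dz":0.0472,"rx":0.0000,"ry":0.0000,"rz":0.0000}
{"dx":0.0000,"dy":-0.0000,"dz":0.0472,"rx":0.0000,"ry":0.0000,"rz":0.0000}
```

Emit:
carry_out:
  steps:
    - {"dx":0.0022,"dy":-0.0026,"dz":0.05,"rx":0,"ry":0.001,"rz":0.006,"jaw":-0.2}
    - {"dx":0.002,"dy":-0.0026,"dz":0.06,"rx":0,"ry":0,"rz":0.005,"jaw":-0.2}
    - {"dx":0,"dy":0,"dz":0.06,"rx":0,"ry":0,"rz":0,"jaw":-0.2}
    - {"dx":0,"dy":0,"dz":0,"rx":0,"ry":0,"rz":0,"jaw":-0.2}

```text
clock: 61.4
tcp_pos: [482.6, -233.7, 103.0]
tool_rot: [0.001, 0.999, 0.05, 0.002]
contact_force: [0.6, 0.2, 0.3]
opening: 35.2
```

```bash
python3 - <<'E'
from h import *
pol()
plan(([480.2,-235.4,58],6.5,4))
E
```

```text
yaw 5.77 r 152.4 ang 184.80 z 103.0 [0.6, 0.168, 0.324] [-0.032, -0.004, -0.044] 35.24 61.4
now [ 482.6 -233.7  103. ] 5.77
{"dx":-0.0011,"dy":0.0005,"dz":0.0188,"rx":0.0008,"ry":-0.0013,"rz":-0.0010}
{"dx":-0.0011,"dy":0.0006,"dz":0.0188,"rx":0.0000,"ry":0.0000,"rz":-0.0010}
{"dx":-0.0011,"dy":0.0006,"dz":0.0188,"rx":0.0000,"ry":0.0000,"rz":-0.0010}
{"dx":-0.0011,"dy":0.0006,"dz":0.0188,"rx":-0.0000,"ry":0.0000,"rz":-0.0010}
```

Emit:
carry_out:
  steps:
    - {"dx":-0.0011,"dy":0.0006,"dz":0.02,"rx":0,"ry":-0.001,"rz":-0.001,"jaw":-0.2}
    - {"dx":-0.0011,"dy":0.0006,"dz":0.02,"rx":0,"ry":0,"rz":0,"jaw":-0.2}
    - {"dx":-0.0011,"dy":0.0006,"dz":0.02,"rx":0,"ry":0,"rz":0,"jaw":-0.2}
    - {"dx":-0.0011,"dy":0.0006,"dz":0.018,"rx":0,"ry":0,"rz":0,"jaw":-0.2}
    - {"dx":0,"dy":0,"dz":0,"rx":0,"ry":0,"rz":0,"jaw":-1}
    - {"dx":0,"dy":0,"dz":0,"rx":0,"ry":0,"rz":0,"jaw":-1}
    - {"dx":0,"dy":0,"dz":0,"rx":0,"ry":0,"rz":0,"jaw":-1}
    - {"dx":0,"dy":0,"dz":0,"rx":0,"ry":0,"rz":0,"jaw":-1}

```text
clock: 62.4
tcp_pos: [482.1, -236.3, 56.6]
tool_rot: [0.003, 0.999, 0.051, 0.003]
contact_force: [-0.5, 0.0, -1.9]
opening: 17.7
```

```bash
python3 - <<'E'
from h import *
pol()
E
```

```text
yaw 5.81 r 153.2 ang 185.74 z 56.6 [-0.529, 0.036, -1.885] [0.016, -0.033, 0.013] 17.695 62.4
```

Emit:
carry_out:
  steps:
    - {"dx":0.0015,"dy":-0.027,"dz":0,"rx":0,"ry":0,"rz":0.0333,"jaw":-1}
    - {"dx":0.0015,"dy":-0.027,"dz":0,"rx":0,"ry":0,"rz":0.0333,"jaw":-1}
    - {"dx":0.0015,"dy":-0.027,"dz":0,"rx":0,"ry":0,"rz":0.0333,"jaw":-1}
    - {"dx":0.0015,"dy":-0.027,"dz":0,"rx":0,"ry":0,"rz":0.0333,"jaw":-1}
    - {"dx":0.002,"dy":-0.036,"dz":0,"rx":0,"ry":0,"rz":0.0435,"jaw":-1}
    - {"dx":0.002,"dy":-0.036,"dz":0,"rx":0,"ry":0,"rz":0.0435,"jaw":-1}
    - {"dx":0.002,"dy":-0.036,"dz":0,"rx":0,"ry":0,"rz":0.0435,"jaw":-1}
    - {"dx":0.002,"dy":-0.036,"dz":0,"rx":0,"ry":0,"rz":0.0435,"jaw":-1}

```text
clock: 63.4
tcp_pos: [538.2, -103.0, 56.7]
tool_rot: [0.005, 0.901, -0.433, 0.006]
contact_force: [3.0, -7.9, -4.8]
opening: 17.4
```

```bash
python3 - <<'E'
from h import *
pol();print(st()['joint_pos'][5])
E
```

```text
yaw 308.66 r 152.3 ang 129.23 z 56.7 [2.962, -7.902, -4.831] [-1.008, -0.593, -0.022] 17.369 63.4
2.076
```

Emit:
carry_out:
  steps:
    - {"dx":0.003,"dy":-0.036,"dz":0,"rx":0,"ry":0,"rz":0.04,"jaw":-1}
    - {"dx":0.003,"dy":-0.036,"dz":0,"rx":0,"ry":0,"rz":0.04,"jaw":-1}
    - {"dx":0.003,"dy":-0.036,"dz":0,"rx":0,"ry":0,"rz":0.04,"jaw":-1}

```text
clock: 63.78
tcp_pos: [596.5, -73.6, 56.7]
tool_rot: [0.005, 0.8, -0.6, 0.006]
contact_force: [-0.7, -8.1, -1.6]
opening: 17.4
```

```bash
python3 - <<'E'
from h import *
pol();print(st()['joint_pos'][5])
E
```

```text
yaw 286.33 r 152.2 ang 104.45 z 56.7 [-0.718, -8.15, -1.592] [-1.162, 0.106, -0.114] 17.43 63.775
2.553
```

Emit:
carry_out:
  steps:
    - {"dx":0.002,"dy":-0.022,"dz":0,"rx":0,"ry":0,"rz":0.016,"jaw":-1}
    - {"dx":0.002,"dy":-0.021,"dz":0,"rx":0,"ry":0,"rz":0.016,"jaw":-1}
    - {"dx":0,"dy":0,"dz":0,"rx":0,"ry":0,"rz":0,"jaw":-1}

```text
clock: 64.15
tcp_pos: [621.2, -69.1, 56.6]
tool_rot: [0.007, 0.768, -0.64, 0.004]
contact_force: [0.1, 0.3, 0.0]
opening: 17.2
```

```bash
python3 - <<'E'
from h import *
pol();print(st()['joint_pos'][5])
E
```

```text
yaw 280.35 r 152.5 ang 94.99 z 56.6 [0.084, 0.28, 0.043] [0.166, -0.037, -0.215] 17.209 64.15
2.678
```

Emit:
carry_out:
  steps:
    - {"dx":0,"dy":0,"dz":0,"rx":0,"ry":0,"rz":0,"jaw":0}
    - {"dx":0,"dy":0,"dz":0,"rx":0,"ry":0,"rz":0,"jaw":0}
    - {"dx":0,"dy":0,"dz":-0.07,"rx":0,"ry":0,"rz":0,"jaw":0}
    - {"dx":0,"dy":0,"dz":-0.09,"rx":0,"ry":0,"rz":-0.03,"jaw":0}
    - {"dx":-0.09,"dy":0,"dz":-0.06,"rx":0,"ry":0,"rz":-0.03,"jaw":0}
    - {"dx":-0.09,"dy":0,"dz":-0.03,"rx":0,"ry":0,"rz":0,"jaw":0}
    - {"dx":-0.09,"dy":0,"dz":0,"rx":0,"ry":0,"rz":0,"jaw":0}
    - {"dx":0,"dy":0,"dz":0,"rx":0,"ry":0,"rz":0,"jaw":0}
    - {"dx":0,"dy":0,"dz":0,"rx":0,"ry":0,"rz":0,"jaw":0}

```text
clock: 65.28
tcp_pos: [565.0, 85.7, 209.1]
tool_rot: [0.006, 0.827, -0.561, 0.005]
contact_force: [-0.4, 0.6, 0.9]
opening: 43.9
```

```bash
python3 - <<'E'
from h import *
print(st())
b=cap('scene');a=cap('top')
f=lambda i,s,x,y,w,h:cv2.resize(i['img'][y:y+h,x:x+w,::-1],None,fx=s,fy=s,interpolation=cv2.INTER_CUBIC)
cv2.imwrite('pics/v6.png',np.hstack([f(b,4,225,205,115,120)[:480,:400],f(a,4,338,120,100,120)]))
for z in (170,180,190):print(z,proj(b,[fr(105,z,50.5)])[0])
E
```

```text
{'clock': 65.275, 'tcp_pos': [565.038, 85.655, 209.142], 'tool_rot': [0.006, 0.827, -0.561, 0.005], 'contact_force': [-0.39, 0.639, 0.92], 'torque': [0.113, -0.085, -0.049], 'opening': 43.879, 'joint_pos': [-0.047, 0.414, 1.345, -0.015, 1.38, 2.719]}
170 [309.94594076 246.74598181]
180 [309.93224256 245.07537474]
190 [309.91844945 243.39182993]
```

View pics/v6.png

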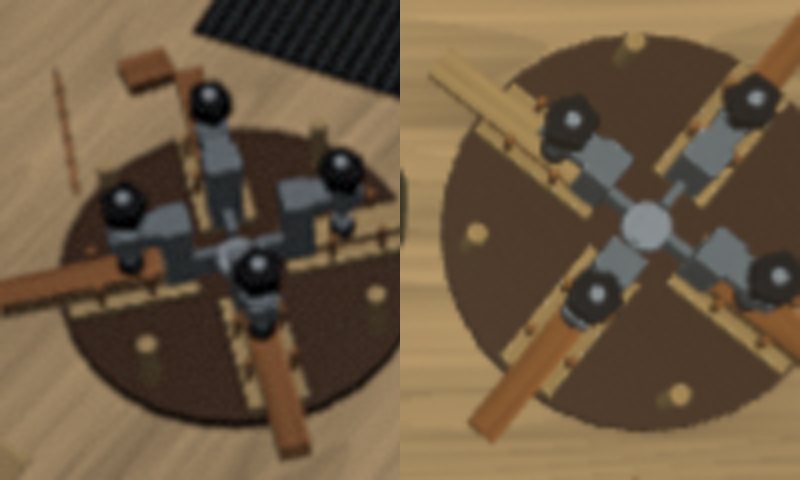

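```bash
python3 -c "
from workcell import manip
print(manip.sign_off())"
```

```text
the job is handed in; nothing more can be done
None
```

I finished the job and handed it in at about 65 s on the robot's clock. I can't see a verdict.

**What was done**
1. I turned the carousel one click clockwise, gripping peg 1.
2. I laid both slats from the mat (one brown, one pale; only two were there) in the empty clamp. I pushed each against the stop and squeezed the two together at their outer ends to square them.
3. I first backed the knob off about 91° to its end stop, so the screw angle was known. I then turned it about 899° clockwise: 720° to touch the 12 mm stack, then about half a turn more.
4. I turned the carousel a second click clockwise, gripping peg 2.

**Last checks**
- **Carousel:** the peg reads within about 0.3 pixel of its place at the start, so the platter sits on its click. A finished blank is at the front.
- **Stack:** in the top view the two slats look flush, with no brown edge showing under the pale one.
- **Knob:** it sits about 23 mm lower than at the start, against 27 mm expected. That is within what the camera can resolve.

**What failed or disagreed**
- **TCP height:** the reported height read about 33 mm below the real fingertip height. The first try at the peg closed on nothing, and one touch on the peg top reached about 34 N. I worked with the offset after that.
- **Foot height:** lifting a slat to feel for the foot gave no clear contact. The half turn therefore rests on the counted angle from the end stop, with about 2–3° of uncertainty. The wrist torque was too noisy to confirm the moment of contact.

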